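# Charge the aroma tray and put the oils away

### The job

Get the room diffuser ready: shake the eight aroma stones out of the white shaker evenly over the blue tray, so that all eight lie in it and each of its three fields gets at least two, then stand the emptied shaker upright in the middle of the free steel coaster. Put every oil bottle upright into the wooden caddy, one per cell. Leave the amber jar, the toothpick holder and the tea glass where they are.

Things in the scene. Friction and masses are not known exactly. Their poses are not given: they have to be found in the camera images.
- tray: Blue ceramic diffuser tray, fixed, 116 x 252 x 22 mm, long side along its y axis; walls 6 mm, floor 6 mm thick. Origin at the centre of its underside, z up. Two low brass ribs (4 mm wide, 4 mm high) at y = -40 and +40 mm, across its width, part it into three equal fields.
- shaker: White loose scuttle-shaped shaker, open on top and at its mouth (-x end). Origin: centre of underside, z up. Trough 100 x 54 mm, x -54 to 47, walls 46 mm high, 4 mm thick; smooth arched floor. Green handle bar along x, 14 mm wide, x -33 to 55, z 80 to 100 mm, on a post at the back (x 47 to 55).
- shaker_mouth (a point): Middle of the shaker's mouth, on the lip of the inner floor: (-53, 0, 18) mm in the shaker's frame. From here the floor falls to the back, at 2 deg here to 14 deg at the back, so when the shaker is slowly tipped mouth down, its four rows of two stones slide out in turn, at about 19 to 35 deg.
- shaker_grip (a point): Point to grip on the handle bar, fingers closing along the shaker's y: (-3, 0, 90) mm in the shaker's frame, over the centre of mass.
- coaster: The free round steel coaster, fixed, 110 mm across, 6 mm thick; origin at the centre of its underside. (A second, same coaster carries the amber jar.)
- caddy: Open wooden caddy, fixed, 135 x 135 x 45 mm, walls and dividers 5 mm, floor 5 mm, two by two cells of 60 x 60 mm. Origin at the centre of its underside, axes along its sides; cell centres at x, y = +-32.5 mm.
- amber_jar: Bystander: lidded amber glass jar, 74 mm across, 85 mm high, standing on the other coaster (its base 6 mm up). Origin at the centre of its underside.
- toothpicks: Bystander: white toothpick holder, 48 mm across, 74 mm high. Origin at the centre of its underside.
- tea_glass: Bystander: empty tea glass, 64 mm across, 85 mm high. Origin at the centre of its underside.
- stone0: Terracotta or red ceramic aroma stone, a rounded cube of 17 mm, 12 g, loose, in the shaker at the start. Origin at its centre.
- stone1: Terracotta or red ceramic aroma stone, a rounded cube of 17 mm, 12 g, loose, in the shaker at the start. Origin at its centre.
- stone2: Terracotta or red ceramic aroma stone, a rounded cube of 17 mm, 12 g, loose, in the shaker at the start. Origin at its centre.
- stone3: Terracotta or red ceramic aroma stone, a rounded cube of 17 mm, 12 g, loose, in the shaker at the start. Origin at its centre.
- stone4: Terracotta or red ceramic aroma stone, a rounded cube of 17 mm, 12 g, loose, in the shaker at the start. Origin at its centre.
- stone5: Terracotta or red ceramic aroma stone, a rounded cube of 17 mm, 12 g, loose, in the shaker at the start. Origin at its centre.
- stone6: Terracotta or red ceramic aroma stone, a rounded cube of 17 mm, 12 g, loose, in the shaker at the start. Origin at its centre.
- stone7: Terracotta or red ceramic aroma stone, a rounded cube of 17 mm, 12 g, loose, in the shaker at the start. Origin at its centre.
- bottle0: Amber oil bottle with black cap, loose, upright, 100 g; body 48 mm across and 46 mm high, cap 24 mm across from there to 84 mm. Origin at the centre of its underside, z up. May be absent.
- bottle1: Amber oil bottle with black cap, loose, upright, 100 g; body 48 mm across and 46 mm high, cap 24 mm across from there to 84 mm. Origin at the centre of its underside, z up. May be absent.
- bottle2: Amber oil bottle with black cap, loose, upright, 100 g; body 48 mm across and 46 mm high, cap 24 mm across from there to 84 mm. Origin at the centre of its underside, z up. May be absent.
- bottle3: Amber oil bottle with black cap, loose, upright, 100 g; body 48 mm across and 46 mm high, cap 24 mm across from there to 84 mm. Origin at the centre of its underside, z up. May be absent.
Mind the look-alikes: they are no part of the job. What is shaped like the coaster but black or yellow is not meant.

How it is judged:
By the outcome, as a careful person would: the job done as asked, in the order asked, and still so for the second after the job is handed in, with the robot touching nothing.
Of bottle0, bottle1, bottle2, bottle3 only 3 to 4 are there at a start; the rules pass over those that are not, and their reading is None.
At some moment in a run one of bottle0, bottle1, bottle2, bottle3 may be knocked a few centimetres aside while the robot is not near it.
It also fails if it takes over 200 s, if anything falls off the work surface, if the arm or the gripper's body presses on something with over 40 N, if the wrist force passes 120 N, or if a joint passes its speed limit or range.

### The arm

A 6-joint arm with a two-finger parallel gripper is mounted at the origin on the work surface. World frame = base frame: x ahead of the robot, y to its left, z up, the work surface at z = 0. Lengths are in m, angles in rad, forces in N, time in s.
With the tool pointing down it reaches from about 0.35 to 0.925 m from the base axis. Payload 6.4 kg.
Tool frame: the origin (TCP) lies midway between the tips of the shut fingers; the grasp point (between the pads) lies 19 mm behind it (manip.grip_point_offset is the distance from the TCP to the grasp point, in m); z points along the fingers, y is the line along which they close (so a half turn about z gives the same grasp; the last joint's range is limited). The gripper opens to 94 mm and grips with 3 to 60 N. Pads are 16 mm wide; open, the fingers measure 119 mm over their backs; the gripper's body (75 mm by 177 mm) begins 78 mm behind the grasp point.
Start: joints at [1.024, 0.245, 1.558, -0, 1.339, -0.174], TCP at [0.237, 0.605, 0.205] pointing down, gripper open.
Joint ranges: [-3.13, 3.13], [-1.02, 2.26], [0.13, 2.54], [-0.95, 4.09], [0.21, 2.88], [-2.74, 2.74]. Speed limits (rad/s): [2.57, 2.57, 3.14, 3.14, 3.14, 3.14].

### API

Orientations are given as a unit quaternion [x, y, z, w].
In Python, from cell import manip gives the robot as it stands.
- The arm moves only by the tool apply_moves, never from a script. Its argument "moves" is a list of rows, each a list of 7 numbers: the turn, a rotation vector about the tool's x, y, z as a fraction of full scale, then the shift along the tool's x, y, z as a fraction of full scale, then the closure, from -1 (fully open) to 1 (shut). A call has 1 to 5 rows; each row shifts and turns the commanded pose from where the row before left it, along the tool's axes as they then stand; what a row does not reach is not made up. Full scale, the value 1, is 0.075 m for a shift and 120 degrees for a turn. A row lasts 1/8 s, in which the tool goes at most 62.5 mm and 10.7 degrees, less where a joint would pass 70% of its speed; a pose out of reach is approached as far as the arm can. A call with a number of a shift or a turn outside -1 to 1 is refused whole. A call with a gripper value outside its range is refused whole. The fingers move at their own pace and stop on an object; "squeeze" is the grip in N (left out, the last holds). Time passes only in rows, so rows that do not move let the fingers close. It gives the time, the measured TCP pose, the force, the opening and the grip force at its end, in the units of the state.
- manip.sense(): the state, without advancing time (a new reading comes with each control period).
- manip.get_image(name): name is "side" or "top" or "wrist"; returns the picture (420x560x3 uint8, blue, green, red); there is no depth.
- manip.calibration(name): a dict with "fx", "fy", "cx", "cy" (pixels), "distortion" ([k1, k2, p1, p2, k3] as OpenCV has them; the pictures are not rectified), "camera_from_world" (4x4, takes a point from world to camera coordinates); the wrist camera has in their place "tool_from_camera" (4x4, takes a point from camera to tool coordinates, whose origin is the TCP and whose axes are the flange's). Camera axes: x right, y up, looking along -z (the intrinsics and any distortion apply to the point x, -y, -z); pixel columns grow to the right and rows downward; lengths in m; the calibration is good to about 2 mm. A picture is of the moment at which its call begins: read the wrist's pose just before it. calibration takes no time and is no camera call.
- manip.sign_off(): hands the job in; it is judged then, once.
The state is a dict: "clock": time; "joint_positions": joint angles; "dq": joint speeds; "effort": joint torques, N m; "ee_pos": TCP position; "tool_rot": TCP orientation; "force": force on the tool from outside, world axes, zero at the start; "moment": the same for the moment, N m; "gripper_width": finger opening in m; "gripper_force": force on a finger pad.
Only numpy, scipy, OpenCV 4.12 (cv2) and the standard library are available. Lean on these libraries where they do the work, as an engineer would, in place of code of your own. Each camera call takes 0.05 s, during which the arm holds its last target. There are 200 camera calls.

## Working session

There is one attempt and no reset: what is moved stays moved. The work goes in short steps, Python scripts to look and compute and a tool call to move; the robot and the scene stay as the last step left them, time stands still between calls to the robot, and variables do not carry over. Pictures are saved under pics/ and viewed, at most 14 in all, crops included, and the job is handed in when it is done.

Besides the shell and the picture viewer there is one more tool, called after "Request:" as name([rows], argument=value, ...), one row to a line, values as JSON. apply_moves: Moves the arm, as the interface text tells. Its arguments: {"type":"object","properties":{"moves":{"type":"array"},"squeeze":{"type":"number"}},"required":["moves"]}

```bash
ls; mkdir -p pics; python3 - <<'E'
from cell import manip
import cv2,json
for n in("top","side"):
    cv2.imwrite(f"pics/{n}0.png",manip.get_image(n)); print(n,manip.calibration(n))
print(manip.calibration("wrist")); print(manip.sense())
E
```

```text
pics
top {'fx': 430.268484476675, 'fy': 430.268484476675, 'cx': 277.25816823579345, 'cy': 207.01862543138682, 'distortion': array([-0.03530512,  0.        ,  0.        ,  0.        ,  0.        ]), 'camera_from_world': array([[ 0.00225577, -0.99990736,  0.01342316, -0.04688693],
       [ 0.99784847,  0.00313026,  0.06548765, -0.51195932],
       [-0.0655236 ,  0.01324655,  0.99776309, -1.14981522],
       [ 0.        ,  0.        ,  0.        ,  1.        ]])}
side {'fx': 393.94825339110446, 'fy': 393.94825339110446, 'cx': 282.6483018976695, 'cy': 211.76671948297343, 'distortion': array([0.01581796, 0.        , 0.        , 0.        , 0.        ]), 'camera_from_world': array([[-0.84371574, -0.53657758,  0.01510831,  0.43394802],
       [ 0.41011283, -0.62619173,  0.66309228, -0.29160101],
       [-0.34633975,  0.56565751,  0.74838517, -0.88763199],
       [ 0.        ,  0.        ,  0.        ,  1.        ]])}
{'fx': 302.23279964419226, 'fy': 302.23279964419226, 'cx': 276.65421994632544, 'cy': 212.9563200910486, 'distortion': array([-0.02152387,  0.        ,  0.        ,  0.        ,
[... 376 characters left out ...]
}
{'clock': 0.1, 'joint_positions': array([ 1.02387899e+00,  2.45710546e-01,  1.55887665e+00,  1.88789442e-05,
        1.33871455e+00, -1.74116116e-01]), 'dq': array([-0.0016372 , -0.00197658, -0.00142755, -0.001103  ,  0.00200037,
        0.00059863]), 'effort': array([ 6.64465497e-04, -4.16916633e+01, -3.15523374e+01,  6.86595566e-02,
        3.09162412e-02, -4.05242304e-05]), 'ee_pos': array([0.23646187, 0.60488545, 0.20448542]), 'tool_rot': array([ 1.85325135e-01,  9.82676887e-01, -7.96370421e-04, -3.10041528e-04]), 'force': array([ 0.4981876 , -0.02395458,  0.02218414]), 'moment': array([ 0.02355898, -0.01668133,  0.06035454]), 'gripper_force': 0.0, 'gripper_width': 0.09404750948220043}
```

View pics/top0.png

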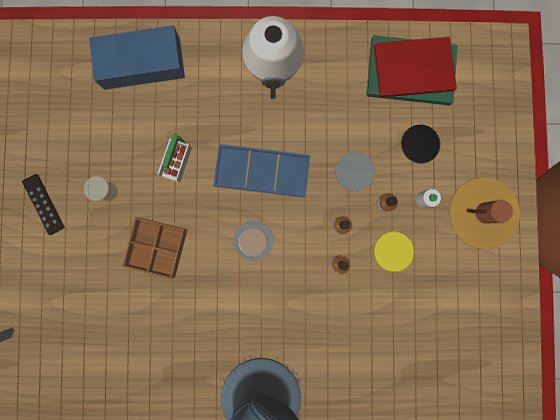

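View pics/side0.png

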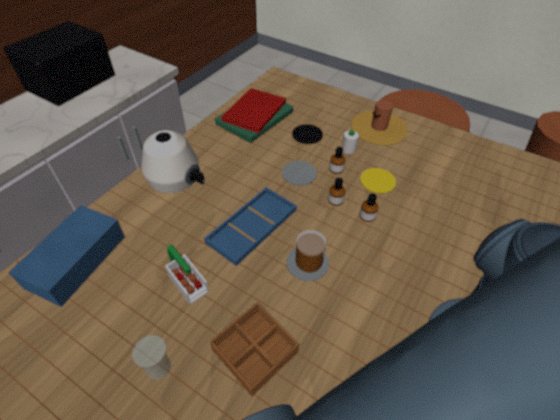

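```bash
cat > h.py <<'E'
import numpy as np,cv2
from cell import manip
from scipy.spatial.transform import Rotation as R
def cam(n,s=None):
    c=manip.calibration(n)
    if n=="wrist":
        T=np.eye(4);T[:3,:3]=R.from_quat(s["tool_rot"]).as_matrix();T[:3,3]=s["ee_pos"]
        W=T@c["tool_from_camera"]
    else: W=np.linalg.inv(c["camera_from_world"])
    K=np.array([[c["fx"],0,c["cx"]],[0,c["fy"],c["cy"]],[0,0,1]])
    return W,K,c["distortion"]
def ray(px,C):
    W,K,d=C
    p=cv2.undistortPoints(np.array(px,float).reshape(-1,1,2),K,d).reshape(-1,2)
    v=np.c_[p[:,0],-p[:,1],-np.ones(len(p))]@W[:3,:3].T
    return W[:3,3],v
def onz(px,z,C):
    o,v=ray(px,C); return o+v*((z-o[2])/v[:,2])[:,None]
def proj(P,C):
    W,K,d=C
    q=(np.atleast_2d(P)-W[:3,3])@W[:3,:3]; q=q*[1,-1,-1]
    return cv2.projectPoints(q,np.zeros(3),np.zeros(3),K,d)[0].reshape(-1,2)
def blobs(m,amin=30):
    m=m.astype(np.uint8)
    return [c for c in cv2.findContours(m,cv2.RETR_EXTERNAL,cv2.CHAIN_APPROX_NONE)[0] if cv2.contourArea(c)>=amin]
def hsv(im): return cv2.cvtColor(im,cv2.COLOR_BGR2HSV)
def mask(im,lo,hi): return cv2.inRange(hsv(im),np.array(lo),np.array(hi))
E
python3 - <<'E'
from h import *
im=cv2.imread("pics/top0.png");C=cam("top");h=hsv(im)
for p in[(232,160),(355,171),(388,203),(343,226),(150,240),(165,240),(182,140),(253,225),(96,188),(300,290)]:print(p,h[p[1],p[0]])
a=cv2.resize(im[120:300,60:260],None,fx=4,fy=4,interpolation=cv2.INTER_CUBIC)[:360]
b=cv2.resize(im[170:290,310:460],None,fx=4,fy=4,interpolation=cv2.INTER_CUBIC)
s=cv2.imread("pics/side0.png");b2=cv2.resize(s[225:335,140:240],None,fx=4,fy=4,interpolation=cv2.INTER_CUBIC)
o=np.zeros((600,800,3),np.uint8);o[:240,:400]=cv2.resize(im[120:180,140:240],(400,240),interpolation=cv2.INTER_CUBIC)
o[:440,400:]=b2;o[240:600,:400]=cv2.resize(b,(400,360));cv2.imwrite("pics/crop1.png",o)
E
```

```text
(232, 160) [105  98 117]
(355, 171) [ 75   8 122]
(388, 203) [20 70 44]
(343, 226) [15 61 59]
(150, 240) [ 13 136 118]
(165, 240) [ 13 139 128]
(182, 140) [48 98 52]
(253, 225) [ 60   6 123]
(96, 188) [ 27  30 154]
(300, 290) [ 17 106 132]
```

View pics/crop1.png

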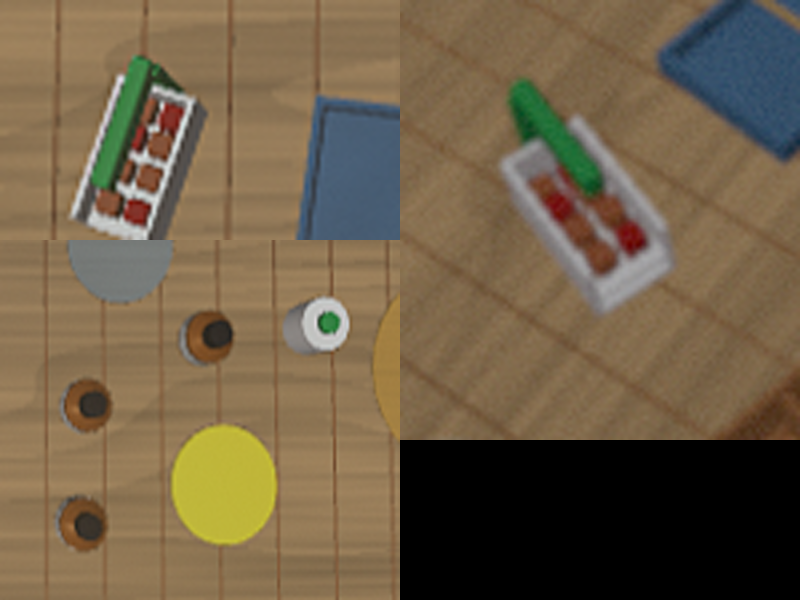

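```bash
cat > meas.py <<'E'
from h import *
def quad(cnt,z,C):
    p=cv2.convexHull(cnt)[:,0].astype(float); w=onz(p,z,C)[:,:2]
    r=cv2.minAreaRect((w*1000).astype(np.float32)); return np.round(r[0],1),np.round(r[1],1),round(r[2],1)
def caps(im,C):
    h=hsv(im);out=[]
    # amber body + dark cap seen from above
    m=(h[...,2]<50).astype(np.uint8)
    for c in blobs(m,25):
        M=cv2.moments(c);p=(M["m10"]/M["m00"],M["m01"]/M["m00"]);A=cv2.contourArea(c)
        if A<250: out.append((np.round(p,1),A,np.round(onz([p],.084,C)[0]*1000,1)))
    return out
E
python3 - <<'E'
from meas import *
im=cv2.imread("pics/top0.png");C=cam("top");h=hsv(im)
print("camera",C[0][:3,3])
for c in blobs(mask(im,(100,60,60),(115,255,255)),800):print("blue",quad(c,.022,C),quad(c,0,C))
for c in blobs(mask(im,(40,80,30),(80,255,255)),40):print("green",cv2.minAreaRect(c)[0],quad(c,.1,C))
for c in blobs(mask(im,(30,0,90),(110,30,150)),500):
    if cv2.contourArea(c)<5000:print("steel",quad(c,.006,C),cv2.contourArea(c))
for c in blobs(mask(im,(25,120,100),(35,255,255)),500):print("yellow",quad(c,.006,C))
for x in caps(im,C):print(x)
for z in(0,.022,.045):
  m=mask(im,(3,120,40),(15,255,150));m=cv2.morphologyEx(m,cv2.MORPH_CLOSE,np.ones((3,3)));m=cv2.morphologyEx(m,cv2.MORPH_OPEN,np.ones((5,5)))
  for c in blobs(m,800):print("brown",cv2.boundingRect(c),quad(c,z,C))
E
```

```text
camera [ 0.43562355 -0.03004894  1.18139957]
blue (array([612.1,  -2.5]), array([249.8, 114.9]), 83.2) (array([615.5,  -1.9]), array([254.6, 117.1]), 83.2)
blue (array([934.3, 352.9]), array([137.5, 240. ]), 8.7) (array([943.8, 360.2]), array([140.1, 244.6]), 8.7)
green (170.3624267578125, 150.1942138671875) (array([650.5, 227.4]), array([37.2, 84.4]), 55.8)
green (420.0069580078125, 100.082763671875) (array([ 785.3, -414.4]), array([ 33.4, 177.3]), 5.6)
green (453.5, 58.0) (array([ 899.4, -505.3]), array([13.4, 75.4]), 88.0)
green (377.0158386230469, 62.744346618652344) (array([ 884.2, -303.1]), array([ 79. , 181.2]), 64.3)
steel (array([422.7,  20.2]), array([103.2, 103.5]), 0.2) 1145.5
steel (array([ 613.5, -259. ]), array([102.8, 106. ]), 89.6) 1105.5
yellow (array([ 391.9, -364.3]), array([107.8, 106.4]), 89.9)
(array([391.2, 200.8]), 56.0, array([ 524.6, -337.8,   84. ]))
(array([272.6,  33.6]), 188.5, array([966.8, -31.3,  84. ]))
brown (123, 218, 63, 61) (array([401.8, 293.2]), array([155.5, 143.7]), 77.6)
brown (536, 164, 24, 112) (array([ 483. , -805.8]), array([ 67.8, 313.3]), 87.7)
brown (123, 218, 63, 61) (array([402.5, 287.2]), array([152.6, 141. ]), 77.6)
brown (536, 164, 24, 112) (array([ 482.2, -791.3]), array([ 66.5, 307.5]), 87.7)
brown (123, 218, 63, 61) (array([403.1, 280.9]), array([149.6, 138.2]), 77.6)
brown (536, 164, 24, 112) (array([ 481.2, -776.2]), array([ 65.2, 301.4]), 87.7)
```

```bash
cat >> h.py <<'E'
def Rt(yaw,tilt=0):
    # yaw: deg, direction of shaker x axis; tool x = -that; tilt: mouth-down deg
    y=np.radians(yaw);X=np.array([-np.cos(y),-np.sin(y),0]);Z=np.array([0,0,-1.])
    return R.from_matrix(np.c_[X,np.cross(Z,X),Z])*R.from_rotvec([0,-np.radians(tilt),0])
def plan(pos,Rn,s=None):
    """turn (fraction of 120deg, total) then shift in the turned tool axes (fraction of 75mm, total)"""
    s=s or manip.sense();R0=R.from_quat(s["tool_rot"])
    t=(R0.inv()*Rn).as_rotvec()/np.radians(120)
    d=Rn.inv().apply(np.array(pos)-s["ee_pos"])/.075
    print("turn",t.round(4),"rows>=",np.ceil(np.linalg.norm(t)*120/10.6),"shift",d.round(3),"rows>=",np.ceil(np.linalg.norm(d)*75/62))
E
python3 - <<'E'
from h import *
C=cam("top")
a=onz([(165.7,165.5),(176.2,135)],.1,C);print(a.round(4))
d=a[1]-a[0];print(np.degrees(np.arctan2(d[1],d[0])),np.linalg.norm(d))
m=a[0]+d*30/88;print(m)
plan([m[0],m[1],.28],Rt(-19))
print(onz([(272,98)],.06,C))
E
```

```text
[[0.6111 0.2384 0.1   ]
 [0.6896 0.2134 0.1   ]]
-17.719734852028623 0.08237540693643737
[0.6378975  0.22988983 0.1       ]
turn [-0.0008 -0.0002 -0.0197] rows>= 1.0 shift [-6.689 -2.985 -1.007] rows>= 9.0
[[ 0.80005694 -0.03028221  0.06      ]]
```

Request:
apply_moves([
  [0,0,-0.02,0,0,-0.8,-1],
  [0,0,0,-0.67,-0.3,-0.2,-1],
  [0,0,0,-0.7,-0.3,0,-1],
  [0,0,0,-0.7,-0.3,0,-1],
  [0,0,0,-0.7,-0.3,0,-1],
])

```text
clock: 0.72
ee_pos: [0.4049, 0.4513, 0.2801]
tool_rot: [0.165, 0.986, -0.0, -0.0]
force: [0.5, 1.2, -0.3]
gripper_width: 0.0944
gripper_force: 0.0
```

Request:
apply_moves([
  [0,0,0,-0.7,-0.3,0,-1],
  [0,0,0,-0.7,-0.3,0,-1],
  [0,0,0,-0.7,-0.3,0,-1],
  [0,0,0,-0.7,-0.3,0,-1],
  [0,0,0,-0.7,-0.3,0,-1],
])

```text
clock: 1.35
ee_pos: [0.6167, 0.2596, 0.2799]
tool_rot: [0.165, 0.986, -0.0, -0.0]
force: [0.3, 0.1, -0.1]
gripper_width: 0.094
gripper_force: 0.0
```

Request:
apply_moves([
  [0,0,0,-0.7,-0.3,0,-1],
  [0,0,0,0,0,0,-1],
  [0,0,0,0,0,0,-1],
])

```text
clock: 1.72
ee_pos: [0.6574, 0.223, 0.2798]
tool_rot: [0.165, 0.986, -0.0, -0.001]
force: [-1.0, 0.2, -0.1]
gripper_width: 0.0942
gripper_force: 0.0
```

```bash
python3 - <<'E'
from h import *
s=manip.sense();im=manip.get_image("wrist");cv2.imwrite("pics/w1.png",im)
print(s["clock"],s["ee_pos"],s["tool_rot"])
np.save("w1.npy",np.r_[s["ee_pos"],s["tool_rot"]])
E
```

```text
1.725 [0.65744892 0.22304701 0.27980656] [ 1.64709578e-01  9.86341856e-01 -1.60419460e-05 -7.05410258e-04]
```

View pics/w1.png

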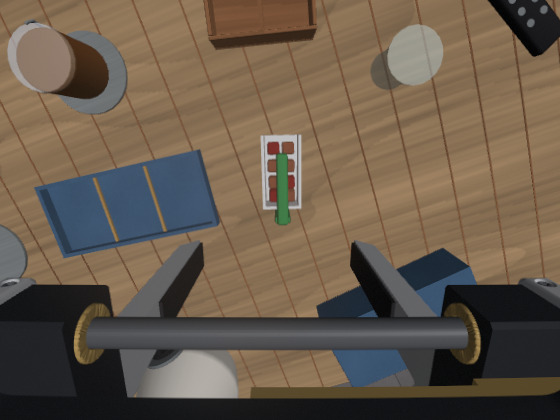

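Wrist view: shaker at about (282,175), handle (283,155)–(283,223), mouth up in the image; tray at left (130,203) with both ribs; jar, tea glass and part of the caddy at top.

```bash
python3 - <<'E'
from meas import *
v=np.load("w1.npy");s=dict(ee_pos=v[:3],tool_rot=v[3:])
im=cv2.imread("pics/w1.png");C=cam("wrist",s)
for c in blobs(mask(im,(45,100,40),(80,255,255)),100):print("green",cv2.boundingRect(c),quad(c,.1,C))
m=mask(im,(0,0,150),(180,45,255))
for c in blobs(m,100):
    if 250<cv2.boundingRect(c)[0]<320:print("white",cv2.boundingRect(c),quad(c,.046,C))
for c in blobs(mask(im,(100,60,60),(115,255,255)),2000):print("blue",cv2.boundingRect(c),quad(c,.022,C),quad(c,0.011,C))
p=onz([(283,156),(283,222)],.1,C);d=p[1]-p[0];print(p,np.degrees(np.arctan2(d[1],d[0])))
ct=cam("top");print("proj tool yaw",np.degrees(np.arctan2(*R.from_quat(v[3:]).as_matrix()[:2,0][::-1])))
E
```

```text
green (276, 154, 14, 71) (array([652.3, 230. ]), array([16.1, 85.5]), 71.0)
white (288, 134, 14, 75) (array([646.8, 257.1]), array([ 17.9, 101.9]), 63.8)
white (261, 134, 36, 76) (array([637.5, 230.2]), array([ 47.4, 101.9]), 71.9)
blue (35, 150, 184, 108) (array([ 6.137e+02, -5.000e-01]), array([256.2, 114.9]), 83.4) (array([614.4,  -6.7]), array([262.7, 117.8]), 83.4)
[[0.61407771 0.24336294 0.1       ]
 [0.69046448 0.21754615 0.1       ]] -18.67394933720128
proj tool yaw 161.03925739377314
```

```bash
python3 - <<'E'
from meas import *
plan([.6385,.2335,.14],Rt(-19))
E
```

```text
turn [-0.0001 -0.0004  0.0009] rows>= 1.0 shift [0.278 0.043 1.868] rows>= 3.0
```

Request:
apply_moves([
  [0,0,0,0.28,0.04,0.6,-1],
  [0,0,0,0,0,0.6,-1],
  [0,0,0,0,0,0.6,-1],
  [0,0,0,0,0,0.06,-1],
  [0,0,0,0,0,0,-1],
])

```text
clock: 2.4
ee_pos: [0.6394, 0.2334, 0.1426]
tool_rot: [0.164, 0.986, 0.0, 0.001]
force: [0.1, 0.4, 0.6]
gripper_width: 0.094
gripper_force: 0.0
```

```bash
python3 - <<'E'
from meas import *
s=manip.sense();im=manip.get_image("wrist");cv2.imwrite("pics/w2.png",im);C=cam("wrist",s)
print(s["ee_pos"])
for c in blobs(mask(im,(45,100,40),(80,255,255)),100):print("green",cv2.boundingRect(c),quad(c,.1,C))
for c in blobs(mask(im,(0,0,150),(180,45,255)),100):print("white",cv2.boundingRect(c),quad(c,.046,C))
E
```

```text
[0.63939474 0.23337266 0.14261457]
green (270, 192, 22, 105) (array([651.5, 230.3]), array([17.1, 86.8]), 71.1)
white (248, 160, 23, 103) (array([632.3, 209.6]), array([ 17.1, 101.3]), 80.3)
white (289, 158, 19, 105) (array([644.3, 250.4]), array([ 17.8, 101.2]), 72.6)
white (255, 155, 46, 90) (array([627.9, 236.5]), array([40.9, 85. ]), 72.2)
white (496, 67, 26, 15) (array([586.1, 458.9]), array([ 5.1, 22.2]), 2.3)
white (482, 0, 53, 71) (array([552.1, 466.1]), array([57.9, 38.3]), 1.1)
white (448, 0, 43, 79) (array([549.6, 428.2]), array([32.2, 59.1]), 89.1)
```

View pics/w2.png

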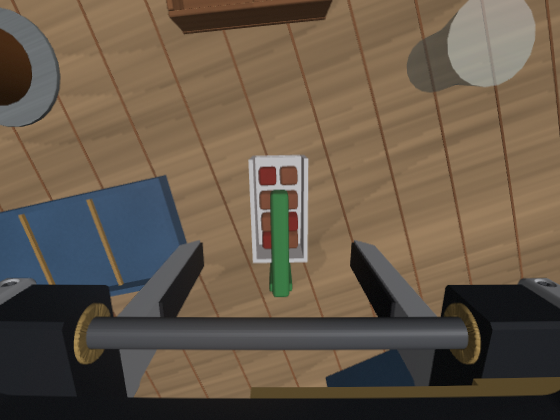

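Wrist view: handle centred between the fingers at (280,245), trough square with the image, all four stone rows in place. Descend and grip.

Request:
apply_moves([
  [0,0,0,0.02,0.01,0.5,-1],
  [0,0,0,0,0,0.45,-1],
  [0,0,0,0,0,0,-1],
  [0,0,0,0,0,0,1],
  [0,0,0,0,0,0,1],
], squeeze=35)

```text
clock: 3.08
ee_pos: [0.6397, 0.234, 0.0726]
tool_rot: [0.165, 0.986, 0.001, 0.002]
force: [-1.1, 0.3, 1.0]
gripper_width: 0.0776
gripper_force: 0.0
```

Request:
apply_moves([
  [0,0,0,0,0,0,1],
  [0,0,0,0,0,0,1],
  [0,0,0,0,0,0,1],
  [0,0,0,0,0,-0.1,1],
  [0,0,0,0,0,-0.2,1],
])

```text
clock: 3.7
ee_pos: [0.6375, 0.2335, 0.0924]
tool_rot: [0.165, 0.986, -0.0, -0.001]
force: [0.3, -0.0, 0.4]
gripper_width: 0.0275
gripper_force: 0.0
```

```bash
cat > tray.py <<'E'
import numpy as np
# tray estimate: top cam (612.1,-2.5) yaw -6.8; wrist (613.7,-0.5) yaw -6.6
T0=np.array([.613,-.0015]);YAW=-6.7
def tp(x,y):
    a=np.radians(YAW);return T0+np.array([[np.cos(a),-np.sin(a)],[np.sin(a),np.cos(a)]])@[x,y]
E
python3 - <<'E'
from meas import *
from tray import *
p=tp(.040,.080);print(p);plan([*p,.135],Rt(YAW)); plan([*p,.117],Rt(YAW))
E
```

```text
[0.66206048 0.07328682]
turn [-0.0003 -0.0006 -0.1021] rows>= 2.0 shift [-0.574 -2.084 -0.569] rows>= 3.0
turn [-0.0003 -0.0006 -0.1021] rows>= 2.0 shift [-0.574 -2.084 -0.329] rows>= 3.0
```

Request:
apply_moves([
  [0,0,0,0,0,0.15,0.3],
  [0,0,0,0,0,0.14,0.3],
  [0,0,0,0,0,0,0.3],
  [0,0,0,0,0,0,1],
  [0,0,0,0,0,0,1],
], squeeze=35)

```text
clock: 4.32
ee_pos: [0.6382, 0.2337, 0.0706]
tool_rot: [0.165, 0.986, 0.0, 0.0]
force: [-0.1, 0.7, -0.0]
gripper_width: 0.0164
gripper_force: 0.4
```

Request:
apply_moves([
  [0,0,0,0,0,0,1],
  [0,0,0,0,0,0,1],
  [0,0,0,0,0,0,1],
  [0,0,0,0,0,0,1],
])

```text
clock: 4.82
ee_pos: [0.6379, 0.2336, 0.0704]
tool_rot: [0.165, 0.986, -0.0, -0.0]
force: [-0.2, 0.6, -1.1]
gripper_width: 0.0134
gripper_force: 35.0
```

Request:
apply_moves([
  [0,0,0,0,0,-0.2,1],
  [0,0,0,0,0,-0.4,1],
  [0,0,0,0,0,-0.4,1],
  [0,0,0,0,0,-0.2,1],
  [0,0,-0.034,0,0,0,1],
])

```text
clock: 5.45
ee_pos: [0.6389, 0.2338, 0.1628]
tool_rot: [0.128, 0.992, 0.0, 0.002]
force: [0.2, -0.4, -2.4]
gripper_width: 0.0136
gripper_force: 35.0
```

Request:
apply_moves([
  [0,0,-0.034,0,0,0,1],
  [0,0,-0.034,-0.05,-0.15,0,1],
  [0,0,0,-0.1,-0.3,0,1],
  [0,0,0,-0.1,-0.4,0,1],
  [0,0,0,-0.1,-0.4,0,1],
])

```text
clock: 6.08
ee_pos: [0.6523, 0.1352, 0.1604]
tool_rot: [0.06, 0.998, -0.0, -0.0]
force: [0.3, -0.5, -2.1]
gripper_width: 0.0136
gripper_force: 35.0
```

```bash
python3 - <<'E'
from meas import *
from tray import *
p=tp(.040,.080);plan([*p,.125],Rt(YAW))
s=manip.sense();im=manip.get_image("wrist");cv2.imwrite("pics/w3.png",im);C=cam("wrist",s)
for c in blobs(mask(im,(100,60,60),(115,255,255)),2000):print("blue",cv2.boundingRect(c),quad(c,.022,C))
print(manip.sense()["gripper_width"])
E
```

```text
turn [-0.0002 -0.0001 -0.001 ] rows>= 1.0 shift [-0.225 -0.805  0.471] rows>= 2.0
blue (20, 128, 245, 108) (array([613.7,  -2.7]), array([252.2, 115.2]), 83.3)
0.013951725124061502
```

View pics/w3.png

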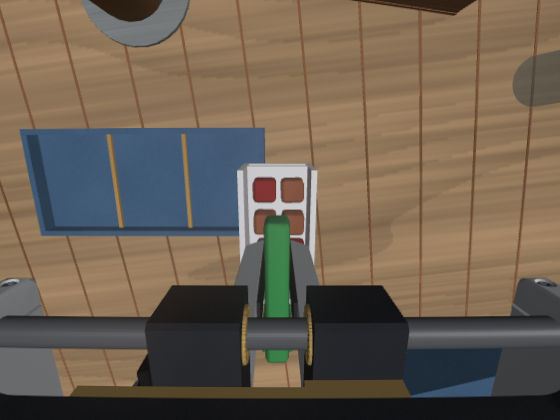

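Wrist view: shaker held square, mouth at (277,170), stones still in it; tray at left (145,182), ribs at x=115 and 187. Now to the left-hand field, lower, tip to 15 deg.

Request:
apply_moves([
  [0,0,0,-0.1,-0.35,0.1,1],
  [0,0,0,-0.1,-0.3,0.2,1],
  [0,0,0,-0.03,-0.15,0.2,1],
  [0,0,0,0,0,0.08,1],
  [0,-0.02,0,0,0,0,1],
])

```text
clock: 6.75
ee_pos: [0.6621, 0.0761, 0.1156]
tool_rot: [0.059, 0.998, -0.001, 0.021]
force: [-0.1, 0.6, -2.4]
gripper_width: 0.0137
gripper_force: 35.0
```

Request:
apply_moves([
  [0,-0.025,0,0,0,0,1],
  [0,-0.025,0,0,0,0,1],
  [0,-0.025,0,0,0,0,1],
  [0,-0.02,0,0,0,0,1],
  [0,-0.01,0,0,0,0,1],
])

```text
clock: 7.38
ee_pos: [0.6617, 0.0767, 0.1166]
tool_rot: [0.058, 0.99, -0.007, 0.13]
force: [0.1, -0.5, -2.4]
gripper_width: 0.014
gripper_force: 35.0
```

```bash
cat > st.py <<'E'
from meas import *
from tray import *
import sys
s=manip.sense();im=manip.get_image("wrist");cv2.imwrite(f"pics/{sys.argv[1]}.png",im);C=cam("wrist",s)
r=R.from_quat(s["tool_rot"]).as_matrix();print("t",s["clock"],s["ee_pos"].round(4),"tilt",np.degrees(np.arccos(-r[2,2])).round(2),"w",round(s["gripper_width"],4))
a=np.radians(YAW);A=np.array([[np.cos(a),-np.sin(a)],[np.sin(a),np.cos(a)]])
m=mask(im,(0,100,50),(9,255,255))|mask(im,(172,100,50),(180,255,255))
m=cv2.morphologyEx(m,cv2.MORPH_OPEN,np.ones((3,3)))
for c in blobs(m,60):
    M=cv2.moments(c);p=(M["m10"]/M["m00"],M["m01"]/M["m00"])
    w=onz([p],.02,C)[0][:2]
    print("red",np.round(p),cv2.contourArea(c),"tray mm",((w-T0)@A*1000).round(0))
E
python3 st.py w4; python3 -c "
from meas import *;from tray import *
plan([*tp(.04,.08),.117],Rt(YAW,15))"
```

```text
t 7.375 [0.6617 0.0767 0.1166] tilt 14.99 w 0.014
red [293. 227.] 108.0 tray mm [81. 97.]
red [258. 225.] 190.0 tray mm [78. 63.]
red [287. 193.] 409.5 tray mm [44. 90.]
red [263. 190.] 472.5 tray mm [41. 69.]
turn [ 0.0002 -0.0001  0.0003] rows>= 1.0 shift [-0.013 -0.043 -0.003] rows>= 1.0
```

View pics/w4.png

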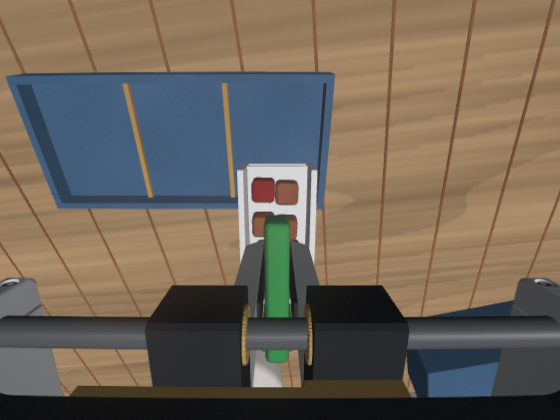

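Request:
apply_moves([
  [0,-0.008,0,0,0,0,1],
  [0,-0.008,0,0,0,0,1],
  [0,-0.005,0,0,0,0,1],
  [0,-0.005,0,0,0,0,1],
  [0,-0.005,0,0,0,0,1],
])

```text
clock: 8.05
ee_pos: [0.6624, 0.0756, 0.117]
tool_rot: [0.058, 0.985, -0.01, 0.163]
force: [0.2, -0.6, -2.3]
gripper_width: 0.0138
gripper_force: 35.0
```

```bash
python3 st.py w5
```

```text
t 8.05 [0.6624 0.0756 0.117 ] tilt 18.76 w 0.0138
red [293. 228.] 99.5 tray mm [91. 97.]
red [258. 225.] 181.5 tray mm [88. 62.]
red [287. 193.] 420.0 tray mm [51. 89.]
red [263. 190.] 467.5 tray mm [48. 68.]
```

Request:
apply_moves([
  [0,-0.004,0,0,0,0,1],
  [0,-0.004,0,0,0,0,1],
  [0,0,0,0,0,0,1],
  [0,0,0,0,0,0,1],
])

```text
clock: 8.6
ee_pos: [0.6624, 0.0757, 0.117]
tool_rot: [0.058, 0.984, -0.01, 0.171]
force: [-0.3, -0.9, -1.9]
gripper_width: 0.0135
gripper_force: 35.0
```

```bash
python3 st.py w6
```

```text
t 8.6 [0.6624 0.0757 0.117 ] tilt 19.69 w 0.0135
red [293. 229.] 88.0 tray mm [95. 97.]
red [258. 225.] 177.5 tray mm [90. 61.]
red [287. 185.] 416.5 tray mm [45. 89.]
red [263. 182.] 469.5 tray mm [41. 68.]
```

Front row started creeping (rows 190→182). Wait a bit without tipping.

Request:
apply_moves([
  [0,0,0,0,0,0,1],
  [0,0,0,0,0,0,1],
  [0,0,0,0,0,0,1],
  [0,0,0,0,0,0,1],
])

```text
clock: 9.15
ee_pos: [0.6624, 0.0756, 0.117]
tool_rot: [0.058, 0.984, -0.01, 0.171]
force: [-0.7, 0.3, -1.5]
gripper_width: 0.0137
gripper_force: 35.0
```

```bash
python3 st.py w7
```

```text
t 9.15 [0.6624 0.0756 0.117 ] tilt 19.69 w 0.0137
red [293. 229.] 87.0 tray mm [95. 97.]
red [258. 226.] 165.0 tray mm [91. 61.]
red [265. 131.] 417.0 tray mm [-5. 71.]
red [296. 119.] 401.0 tray mm [-15.  96.]
```

Both stones lie in field 1. Back off a little and move to the middle field.

Request:
apply_moves([
  [0,0.03,0,0,0,0,1],
  [0,0,0,0,-0.12,0,1],
  [0,0,0,0,-0.25,0,1],
  [0,0,0,0,-0.25,0,1],
  [0,0,0,0,-0.25,0,1],
])

```text
clock: 9.82
ee_pos: [0.6543, 0.0098, 0.1167]
tool_rot: [0.058, 0.988, -0.008, 0.14]
force: [0.0, 0.5, -1.1]
gripper_width: 0.0135
gripper_force: 35.0
```

Request:
apply_moves([
  [0,0,0,0,-0.2,0,1],
  [0,0,0,0,0,0,1],
  [0,-0.02,0,0,0,0,1],
  [0,-0.015,0,0,0,0,1],
  [0,-0.01,0,0,0,0,1],
])

```text
clock: 10.45
ee_pos: [0.6527, -0.0035, 0.1168]
tool_rot: [0.057, 0.981, -0.011, 0.186]
force: [0.4, 0.5, -1.2]
gripper_width: 0.0139
gripper_force: 35.0
```

Request:
apply_moves([
  [0,-0.004,0,0,0,0,1],
  [0,0,0,0,0,0,1],
  [0,-0.004,0,0,0,0,1],
  [0,0,0,0,0,0,1],
])

```text
clock: 10.95
ee_pos: [0.6529, -0.004, 0.1169]
tool_rot: [0.057, 0.979, -0.011, 0.194]
force: [-1.2, 0.3, -1.4]
gripper_width: 0.0137
gripper_force: 35.0
```

```bash
python3 st.py w8
```

```text
t 10.95 [ 0.6529 -0.004   0.1169] tilt 22.44 w 0.0137
red [ 78. 367.] 1529.5 tray mm [ 400. -326.]
red [293. 223.] 93.5 tray mm [94. 16.]
red [259. 220.] 199.5 tray mm [ 90. -18.]
red [363. 127.] 489.5 tray mm [-6. 69.]
red [396. 114.] 513.0 tray mm [-16.  94.]
```

Request:
apply_moves([
  [0,0,0,0,0,0,1],
  [0,0,0,0,0,0,1],
  [0,0,0,0,0,0,1],
  [0,0,0,0,0,0,1],
])

```text
clock: 11.5
ee_pos: [0.653, -0.0041, 0.117]
tool_rot: [0.058, 0.979, -0.011, 0.194]
force: [-0.5, -0.2, -1.3]
gripper_width: 0.0138
gripper_force: 35.0
```

```bash
python3 st.py w9
```

```text
t 11.5 [ 0.653  -0.0041  0.117 ] tilt 22.44 w 0.0138
red [ 78. 367.] 1543.0 tray mm [ 400. -326.]
red [293. 223.] 94.5 tray mm [94. 16.]
red [259. 220.] 195.5 tray mm [ 90. -18.]
red [363. 127.] 486.5 tray mm [-6. 69.]
red [397. 114.] 510.0 tray mm [-16.  94.]
```

Static. Tip on in half-degree steps.

Request:
apply_moves([
  [0,-0.004,0,0,0,0,1],
  [0,0,0,0,0,0,1],
  [0,-0.004,0,0,0,0,1],
  [0,0,0,0,0,0,1],
  [0,0,0,0,0,0,1],
])

```text
clock: 12.18
ee_pos: [0.653, -0.0041, 0.117]
tool_rot: [0.057, 0.978, -0.012, 0.202]
force: [0.1, -0.8, -1.8]
gripper_width: 0.0135
gripper_force: 35.0
```

```bash
python3 st.py w10
```

```text
t 12.175 [ 0.653  -0.0041  0.117 ] tilt 23.4 w 0.0135
red [ 79. 365.] 1496.0 tray mm [ 407. -329.]
red [290. 216.] 152.5 tray mm [88. 13.]
red [261. 215.] 276.0 tray mm [ 86. -16.]
red [364. 125.] 502.5 tray mm [-6. 69.]
red [397. 112.] 521.5 tray mm [-16.  94.]
```

Request:
apply_moves([
  [0,0,0,0,0,0,1],
  [0,0,0,0,0,0,1],
  [0,0,0,0,0,0,1],
  [0,0,0,0,0,0,1],
])

```text
clock: 12.72
ee_pos: [0.653, -0.004, 0.117]
tool_rot: [0.057, 0.978, -0.012, 0.202]
force: [0.2, 0.2, -1.9]
gripper_width: 0.0138
gripper_force: 35.0
```

```bash
python3 st.py w11
```

```text
t 12.725 [ 0.653 -0.004  0.117] tilt 23.4 w 0.0138
red [ 79. 365.] 1508.5 tray mm [ 407. -329.]
red [286. 191.] 400.5 tray mm [57.  8.]
red [262. 147.] 507.0 tray mm [ 14. -13.]
red [364. 125.] 504.0 tray mm [-6. 69.]
red [397. 112.] 521.5 tray mm [-16.  94.]
```

Request:
apply_moves([
  [0,0,0,0,0,0,1],
  [0,0,0,0,0,0,1],
  [0,0,0,0,0,0,1],
  [0,0,0,0,0,0,1],
])

```text
clock: 13.28
ee_pos: [0.653, -0.0041, 0.117]
tool_rot: [0.057, 0.978, -0.012, 0.202]
force: [0.3, -0.7, -1.5]
gripper_width: 0.0139
gripper_force: 35.0
```

```bash
python3 st.py w12
```

```text
t 13.275 [ 0.653  -0.0041  0.117 ] tilt 23.4 w 0.0139
red [ 79. 365.] 1508.5 tray mm [ 408. -330.]
red [364. 125.] 503.5 tray mm [-6. 69.]
red [262. 116.] 436.0 tray mm [-13. -11.]
red [286. 114.] 437.0 tray mm [-14.   7.]
red [397. 112.] 521.5 tray mm [-16.  94.]
```

Request:
apply_moves([
  [0,0.03,0,0,0,0,1],
  [0,0,0,0,-0.12,0,1],
  [0,0,0,0,-0.25,0,1],
  [0,0,0,0,-0.25,0,1],
  [0,0,0,0,-0.25,0,1],
])

```text
clock: 13.95
ee_pos: [0.6449, -0.0698, 0.1167]
tool_rot: [0.058, 0.983, -0.01, 0.172]
force: [-0.7, 0.2, -1.6]
gripper_width: 0.0137
gripper_force: 35.0
```

Request:
apply_moves([
  [0,0,0,0,-0.2,0,1],
  [0,0,0,0,0,0,1],
  [0,-0.02,0,0,0,0,1],
  [0,-0.01,0,0,0,0,1],
  [0,-0.01,0,0,0,0,1],
])

```text
clock: 14.58
ee_pos: [0.6436, -0.0833, 0.1169]
tool_rot: [0.057, 0.975, -0.012, 0.213]
force: [-0.3, 0.5, -2.0]
gripper_width: 0.014
gripper_force: 35.0
```

Request:
apply_moves([
  [0,-0.004,0,0,0,0,1],
  [0,0,0,0,0,0,1],
  [0,0,0,0,0,0,1],
  [0,0,0,0,0,0,1],
])

```text
clock: 15.08
ee_pos: [0.6438, -0.0838, 0.1171]
tool_rot: [0.057, 0.974, -0.013, 0.217]
force: [1.0, -0.1, -1.3]
gripper_width: 0.0138
gripper_force: 35.0
```

```bash
python3 st.py w13
```

```text
t 15.075 [ 0.6438 -0.0838  0.1171] tilt 25.09 w 0.0138
red [100. 364.] 2764.0 tray mm [ 429. -387.]
red [ 93. 313.] 263.5 tray mm [ 268. -335.]
red [464. 122.] 605.5 tray mm [-6. 68.]
red [376. 112.] 1080.5 tray mm [-14.  -3.]
red [500. 109.] 585.5 tray mm [-16.  92.]
```

View pics/w13.png

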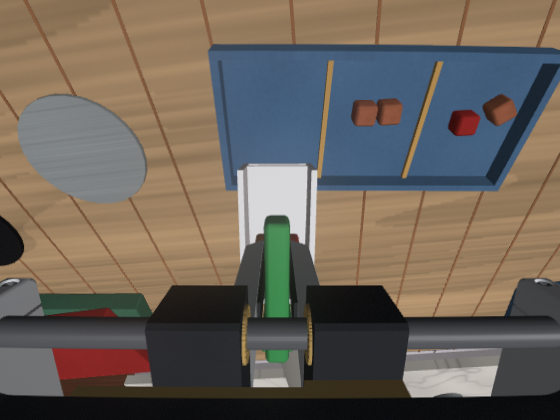

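Two stones lie in each of the right and middle fields (365–390,112 and 465–500,115); third row is just visible by the handle at (265/293,238). Tip on.

Request:
apply_moves([
  [0,-0.004,0,0,0,0,1],
  [0,0,0,0,0,0,1],
  [0,-0.004,0,0,0,0,1],
  [0,0,0,0,0,0,1],
  [0,0,0,0,0,0,1],
])

```text
clock: 15.75
ee_pos: [0.6436, -0.0837, 0.117]
tool_rot: [0.057, 0.973, -0.013, 0.225]
force: [0.0, 0.0, -0.6]
gripper_width: 0.0132
gripper_force: 35.0
```

```bash
sed -i 's/blobs(m,60)/blobs(m,25)/' st.py; python3 st.py w14
```

```text
t 15.75 [ 0.6436 -0.0837  0.117 ] tilt 26.04 w 0.0132
red [100. 362.] 2342.0 tray mm [ 438. -393.]
red [ 88. 312.] 478.0 tray mm [ 273. -345.]
red [294. 237.] 30.5 tray mm [124. -62.]
red [465. 121.] 610.0 tray mm [-6. 68.]
red [377. 111.] 1085.0 tray mm [-14.  -3.]
red [502. 109.] 611.5 tray mm [-16.  92.]
```

Request:
apply_moves([
  [0,-0.004,0,0,0,0,1],
  [0,0,0,0,0,0,1],
  [0,-0.004,0,0,0,0,1],
  [0,0,0,0,0,0,1],
  [0,0,0,0,0,0,1],
])

```text
clock: 16.42
ee_pos: [0.6436, -0.0838, 0.117]
tool_rot: [0.057, 0.971, -0.014, 0.233]
force: [-0.0, 0.7, -1.3]
gripper_width: 0.0136
gripper_force: 35.0
```

```bash
python3 st.py w15|grep -v '\[4..\. -3'
```

```text
t 16.425 [ 0.6436 -0.0838  0.117 ] tilt 27.0 w 0.0136
red [ 67. 390.] 39.0 tray mm [ 613. -538.]
red [ 97. 362.] 2223.5 tray mm [ 457. -407.]
red [ 87. 311.] 711.5 tray mm [ 279. -350.]
red [294. 237.] 30.0 tray mm [127. -62.]
red [466. 119.] 625.0 tray mm [-6. 68.]
red [378. 109.] 1104.0 tray mm [-14.  -3.]
red [504. 107.] 597.5 tray mm [-17.  93.]
```

Request:
apply_moves([
  [0,-0.004,0,0,0,0,1],
  [0,0,0,0,0,0,1],
  [0,0,0,0,0,0,1],
  [0,0,0,0,0,0,1],
  [0,0,0,0,0,0,1],
])

```text
clock: 17.1
ee_pos: [0.6436, -0.0837, 0.117]
tool_rot: [0.057, 0.97, -0.014, 0.237]
force: [0.1, -0.9, -1.1]
gripper_width: 0.0139
gripper_force: 35.0
```

```bash
python3 st.py w16|grep -v 'mm \[ *[2-6]..\.'
```

```text
t 17.1 [ 0.6436 -0.0837  0.117 ] tilt 27.48 w 0.0139
red [259. 237.] 28.5 tray mm [129. -99.]
red [294. 234.] 95.0 tray mm [124. -62.]
red [467. 119.] 627.5 tray mm [-6. 68.]
red [378. 108.] 1131.5 tray mm [-14.  -4.]
red [505. 105.] 627.0 tray mm [-17.  92.]
```

Creeping started; wait.

Request:
apply_moves([
  [0,0,0,0,0,0,1],
  [0,0,0,0,0,0,1],
  [0,0,0,0,0,0,1],
  [0,0,0,0,0,0,1],
  [0,0,0,0,0,0,1],
])

```text
clock: 17.77
ee_pos: [0.6436, -0.0838, 0.117]
tool_rot: [0.057, 0.97, -0.014, 0.237]
force: [-0.1, 0.1, -1.4]
gripper_width: 0.0138
gripper_force: 35.0
```

```bash
python3 st.py w17|grep -v 'mm \[ *[2-6]..\.'
```

```text
t 17.775 [ 0.6436 -0.0838  0.117 ] tilt 27.49 w 0.0138
red [467. 119.] 629.5 tray mm [-6. 68.]
red [378. 108.] 1120.5 tray mm [-14.  -4.]
red [505. 105.] 601.0 tray mm [-17.  93.]
red [258.  82.] 566.5 tray mm [-33. -94.]
red [292.  78.] 609.5 tray mm [-36. -69.]
```

Six stones out, two per field. For the last row straddle the rib at y=+40, where the floor is free (3/3/2).

Request:
apply_moves([
  [0,0.04,0,0,0,0,1],
  [0,0,0,0,0.15,0,1],
  [0,0,0,0,0.3,0,1],
  [0,0,0,0,0.35,0,1],
  [0,0,0,0,0.35,0,1],
])

```text
clock: 18.45
ee_pos: [0.6533, 0.0035, 0.1165]
tool_rot: [0.057, 0.979, -0.011, 0.197]
force: [-0.1, -0.4, -1.0]
gripper_width: 0.0139
gripper_force: 35.0
```

Request:
apply_moves([
  [0,0,0,0,0.3,0,1],
  [0,0,0,0,0.15,0,1],
  [0,-0.02,0,0,0,0,1],
  [0,-0.02,0,0,0,0,1],
  [0,-0.01,0,0,0,0,1],
])

```text
clock: 19.08
ee_pos: [0.6569, 0.0356, 0.1164]
tool_rot: [0.057, 0.967, -0.014, 0.247]
force: [-0.1, 0.1, -1.4]
gripper_width: 0.0137
gripper_force: 35.0
```

Request:
apply_moves([
  [0,-0.005,0,0,0,0,1],
  [0,-0.005,0,0,0,0,1],
  [0,0,0,0,0,0,1],
  [0,0,0,0,0,0,1],
])

```text
clock: 19.58
ee_pos: [0.6578, 0.0354, 0.1171]
tool_rot: [0.057, 0.965, -0.015, 0.257]
force: [-0.4, 0.5, -0.9]
gripper_width: 0.0137
gripper_force: 35.0
```

```bash
python3 st.py w18|grep -v 'mm \[ *[2-6]..\.'
```

```text
t 19.575 [0.6578 0.0354 0.1171] tilt 29.89 w 0.0137
red [317. 113.] 519.5 tray mm [-6. 70.]
red [221. 103.] 1112.5 tray mm [-14.  -1.]
red [351. 100.] 560.5 tray mm [-17.  94.]
red [123.  74.] 763.0 tray mm [-36. -67.]
red [88. 74.] 806.0 tray mm [-36. -92.]
```

Request:
apply_moves([
  [0,-0.005,0,0,0,0,1],
  [0,-0.005,0,0,0,0,1],
  [0,0,0,0,0,0,1],
  [0,-0.005,0,0,0,0,1],
  [0,0,0,0,0,0,1],
])

```text
clock: 20.25
ee_pos: [0.6574, 0.0355, 0.1168]
tool_rot: [0.056, 0.96, -0.016, 0.272]
force: [-0.5, -0.1, -1.9]
gripper_width: 0.0138
gripper_force: 35.0
```

Request:
apply_moves([
  [0,0,0,0,0,0,1],
  [0,0,0,0,0,0,1],
  [0,-0.005,0,0,0,0,1],
  [0,0,0,0,0,0,1],
  [0,0,0,0,0,0,1],
])

```text
clock: 20.88
ee_pos: [0.6576, 0.0354, 0.117]
tool_rot: [0.056, 0.959, -0.016, 0.278]
force: [0.5, -0.9, -1.2]
gripper_width: 0.0136
gripper_force: 35.0
```

```bash
python3 st.py w19|grep -v 'mm \[ *[2-6]..\.'
```

```text
t 20.875 [0.6576 0.0354 0.117 ] tilt 32.29 w 0.0136
red [460. 391.] 54.5 tray mm [874. 575.]
red [ 90. 375.] 42.0 tray mm [ 703. -427.]
red [318. 109.] 567.5 tray mm [-7. 71.]
red [219.  99.] 1179.0 tray mm [-14.  -2.]
red [353.  96.] 596.5 tray mm [-17.  94.]
red [119.  70.] 831.5 tray mm [-36. -67.]
red [83. 70.] 851.0 tray mm [-36. -92.]
red [303.  70.] 668.0 tray mm [-35.  57.]
red [255.  61.] 706.0 tray mm [-41.  26.]
```

All eight stones are in the tray (3/3/2). Level the shaker, lift and head for the coaster.

Request:
apply_moves([
  [0,0.05,0,0,0,-0.1,1],
  [0,0.07,0,0,0,-0.1,1],
  [0,0.07,0,0,0,-0.1,1],
  [0,0.07,0,0,0,-0.1,1],
  [0,0.01,0,0,0,-0.1,1],
])

```text
clock: 21.55
ee_pos: [0.6484, 0.0363, 0.1525]
tool_rot: [0.059, 0.998, -0.0, -0.0]
force: [0.8, 0.3, -0.0]
gripper_width: 0.0136
gripper_force: 35.0
```

Request:
apply_moves([
  [0,0,0,0,-0.4,0,1],
  [0,0,0,0,-0.7,0,1],
  [0,0,0,0,-0.7,0,1],
  [0,0,0,0,-0.7,0,1],
  [0,0,0,0,-0.4,0,1],
])

```text
clock: 22.18
ee_pos: [0.6202, -0.1813, 0.1519]
tool_rot: [0.059, 0.998, -0.0, -0.0]
force: [0.1, -0.2, -0.7]
gripper_width: 0.0139
gripper_force: 35.0
```

Request:
apply_moves([
  [0,0,0,0,-0.1,0,1],
  [0,0,0,0,0,0,1],
  [0,0,0,0,0,0,1],
])

```text
clock: 22.55
ee_pos: [0.6204, -0.1852, 0.1519]
tool_rot: [0.058, 0.998, 0.0, -0.001]
force: [0.7, -0.7, -2.4]
gripper_width: 0.0137
gripper_force: 35.0
```

```bash
python3 st.py w20|grep -v 'mm \[ *[2-6]..\.'; python3 - <<'E'
from meas import *
im=cv2.imread("pics/w20.png");C=cam("wrist",manip.sense())
for c in blobs(mask(im,(30,0,90),(125,45,200)),1000):
  if len(c)>20: print(cv2.boundingRect(c),quad(c,.006,C),cv2.contourArea(c))
t=manip.get_image("top");cv2.imwrite("pics/top2.png",t)
E
```

```text
t 22.55 [ 0.6204 -0.1852  0.1519] tilt 0.12 w 0.0137
red [518. 175.] 318.5 tray mm [-4. 68.]
red [450. 167.] 520.0 tray mm [-12.  -5.]
red [543. 165.] 293.5 tray mm [-15.  93.]
red [511. 147.] 286.5 tray mm [-33.  55.]
red [389. 145.] 284.5 tray mm [-34. -71.]
red [364. 145.] 256.5 tray mm [-34. -96.]
red [481. 139.] 315.5 tray mm [-41.  23.]
(0, 348, 63, 48) (array([ 810.3, -545.7]), array([87.6, 75.7]), 84.2) 2598.5
(409, 329, 151, 12) (array([820.7,  55. ]), array([196.3,  15.7]), 83.4) 1341.5
(0, 278, 43, 41) (array([ 702.7, -518.7]), array([60.1, 52.4]), 87.2) 1353.5
(236, 214, 83, 103) (array([ 697.6, -196.2]), array([ 97.5, 129.6]), 83.4) 2029.5
(163, 156, 78, 95) (array([ 613. , -270.8]), array([ 84.8, 107. ]), 82.3) 5918.0
(418, 0, 102, 38) (array([460.3,  16. ]), array([98. , 32.4]), 84.4) 2190.0
```

View pics/w20.png

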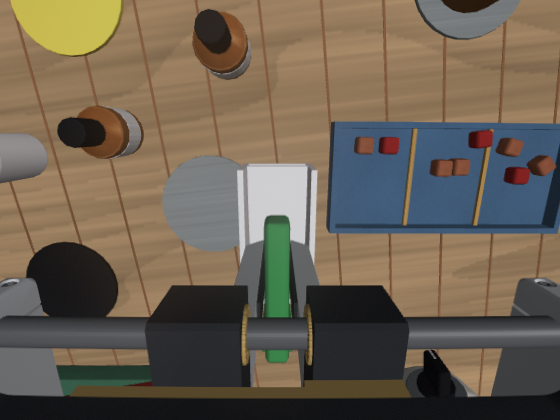

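Tray shows three stones left of... 2 in the left field, 3 in the middle (445,167; 481,139), 3 in the right. Coaster partly hidden at (205,203). Circle-fit it on the plane.

```bash
python3 - <<'E'
from meas import *
from scipy.optimize import least_squares
def fit(im,C,sel,r=.055):
    best=max((c for c in blobs(mask(im,(30,0,90),(125,45,200)),500) if sel(cv2.boundingRect(c))),key=cv2.contourArea)
    p=best[:,0]; return p
def circ(w):
    f=least_squares(lambda q:np.hypot(w[:,0]-q[0],w[:,1]-q[1])-q[2],[*w.mean(0),.055],loss="soft_l1",f_scale=.001);return f.x,np.abs(f.fun).max()
im=cv2.imread("pics/w20.png");C=cam("wrist",manip.sense())
p=fit(im,C,lambda b:b[0]==163);p=p[p[:,0]<234]
print(circ(onz(p,.006,C)[:,:2]))
im=cv2.imread("pics/top0.png");C=cam("top")
p=fit(im,C,lambda b:330<b[0]<350 and b[1]<180);print(circ(onz(p,.006,C)[:,:2]))
t=cv2.imread("pics/top2.png")
for x in caps(t,C):print(x)
c=np.array([.6135,-.2595]);a=np.radians(-6.7)
tc=c-.003*np.array([np.cos(a),np.sin(a)]);plan([*tc,.15],Rt(-6.7))
E
```

```text
(array([ 0.61463146, -0.25976541,  0.05338291]), np.float64(0.0008673453234642609))
(array([ 0.61401444, -0.25901273,  0.05219427]), np.float64(0.002333871553576984))
(array([195.2, 385.5]), 59.0, array([ 59.7, 159.6,  84. ]))
(array([171.1, 365.8]), 32.5, array([108.2, 220.5,  84. ]))
(array([391.2, 200.9]), 55.0, array([ 524.4, -337.8,   84. ]))
(array([272.7,  33.7]), 183.5, array([966.4, -31.5,  84. ]))
turn [ 0.0001 -0.001   0.0006] rows>= 1.0 shift [ 0.018 -0.992  0.027] rows>= 2.0
```

Request:
apply_moves([
  [0,0,0,0,-0.3,0,1],
  [0,0,0,0,-0.4,0,1],
  [0,0,0,0,-0.29,0,1],
  [0,0,0,0,0,0.3,1],
  [0,0,0,0,0,0.3,1],
])

```text
clock: 23.28
ee_pos: [0.611, -0.2598, 0.1047]
tool_rot: [0.059, 0.998, 0.001, -0.002]
force: [0.9, 0.5, -2.4]
gripper_width: 0.0138
gripper_force: 35.0
```

Request:
apply_moves([
  [0,0,0,0,0,0.25,1],
  [0,0,0,0,0,0.08,1],
  [0,0,0,0,0,0,1],
  [0,0,0,0,0,0,1],
])

```text
clock: 23.78
ee_pos: [0.6122, -0.2607, 0.0833]
tool_rot: [0.058, 0.998, -0.0, -0.0]
force: [0.6, 0.2, -0.3]
gripper_width: 0.0136
gripper_force: 35.0
```

```bash
python3 - <<'E'
from meas import *
s=manip.sense();print(s["ee_pos"],s["force"]);plan([.6115,-.2591,.0764],Rt(-6.7))
E
```

```text
[ 0.6122241  -0.26065381  0.08332014] [ 0.61558322  0.19690653 -0.28723107]
turn [-0.0004 -0.0002 -0.    ] rows>= 1.0 shift [0.012 0.019 0.092] rows>= 1.0
```

Request:
apply_moves([
  [0,0,0,0.01,0.02,0.03,1],
  [0,0,0,0,0,0.03,1],
  [0,0,0,0,0,0.01,1],
  [0,0,0,0,0,0,1],
  [0,0,0,0,0,0,1],
])

```text
clock: 24.4
ee_pos: [0.6109, -0.259, 0.0771]
tool_rot: [0.059, 0.998, 0.0, -0.001]
force: [0.9, 0.6, -1.7]
gripper_width: 0.0135
gripper_force: 35.0
```

Request:
apply_moves([
  [0,0,0,0,0,0.01,1],
  [0,0,0,0,0,0.01,1],
  [0,0,0,0,0,0,1],
  [0,0,0,0,0,0,1],
])

```text
clock: 24.9
ee_pos: [0.6112, -0.2591, 0.0763]
tool_rot: [0.059, 0.998, -0.0, -0.001]
force: [-3.0, 1.6, 5.2]
gripper_width: 0.0139
gripper_force: 35.0
```

Request:
apply_moves([
  [0,0,0,0,0,0,0.2],
  [0,0,0,0,0,0,0.2],
  [0,0,0,0,0,0,0.2],
  [0,0,0,0,0,0,0.2],
  [0,0,0,0,0,-0.1,0.2],
])

```text
clock: 25.52
ee_pos: [0.6105, -0.2586, 0.0825]
tool_rot: [0.059, 0.998, 0.0, -0.002]
force: [-0.1, 0.2, 0.0]
gripper_width: 0.0373
gripper_force: 0.0
```

Request:
apply_moves([
  [0,0,0,0,0,-0.4,0.2],
  [0,0,0,0,0,-0.8,0.2],
  [0,0,0,0,0,-0.8,0.2],
  [0,0,0,0,0,-0.2,0.2],
])

```text
clock: 26.02
ee_pos: [0.6134, -0.2602, 0.2549]
tool_rot: [0.059, 0.998, -0.002, 0.003]
force: [0.2, 1.2, 0.4]
gripper_width: 0.0379
gripper_force: 0.0
```

```bash
python3 - <<'E'
from meas import *
s=manip.sense();im=manip.get_image("wrist");cv2.imwrite("pics/w21.png",im);C=cam("wrist",s)
print(s["ee_pos"])
for c in blobs(mask(im,(45,100,40),(80,255,255)),100):print("green",cv2.boundingRect(c),quad(c,.1,C))
for c in blobs((hsv(im)[...,2]<45),30):
    M=cv2.moments(c);p=(M["m10"]/M["m00"],M["m01"]/M["m00"]);print("dark",np.round(p),cv2.contourArea(c),onz([p],.084,C)[0].round(4))
E
```

```text
[ 0.61335984 -0.26016462  0.25485051]
green (271, 173, 15, 74) (array([ 626.1, -263.2]), array([16.5, 86.2]), 83.4)
green (102, 142, 19, 16) (array([ 535.9, -436.7]), array([16. , 19.1]), 34.6)
dark [281. 408.] 11978.5 [ 0.9297 -0.2944  0.084 ]
dark [404. 334.] 9147.5 [ 0.8213 -0.1139  0.084 ]
dark [160. 317.] 4476.0 [ 0.7574 -0.4377  0.084 ]
dark [237. 289.] 454.0 [ 0.7275 -0.3277  0.084 ]
dark [317. 288.] 565.5 [ 0.7384 -0.2254  0.084 ]
dark [165. 249.] 3506.0 [ 0.6633 -0.4096  0.084 ]
dark [ 12. 131.] 40.0 [ 0.502  -0.5547  0.084 ]
dark [298.  67.] 82.5 [ 0.4759 -0.2239  0.084 ]
dark [483.  21.] 1345.5 [ 0.4534 -0.0291  0.084 ]
```

View pics/w21.png

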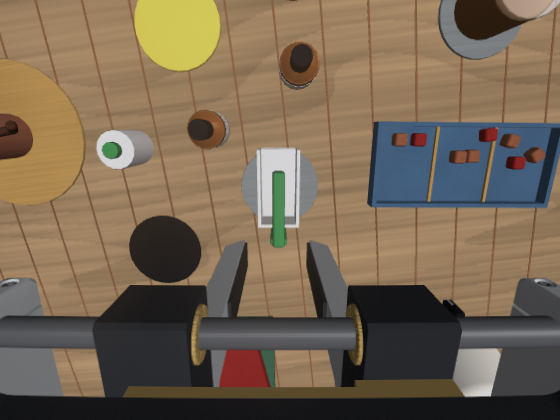

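Shaker stands centred on the coaster (handle (279,208), coaster (280,187)), all stones in the tray. Bottles at (298,65), (207,130) and (293,0).

```bash
cat > cap.py <<'E'
from meas import *
def capat(im,C,guess,rad=22,z=.084,vmax=None):
    """cap top centre near a guess (world xy): darkest blob in a window, cast on z"""
    g=proj([[*guess,z]],C)[0];x0,y0=(g-rad).astype(int);x0=max(x0,0);y0=max(y0,0)
    w=im[y0:int(g[1]+rad),x0:int(g[0]+rad)]
    h=hsv(w);m=((h[...,2]<(vmax or 62))&(h[...,1]<140)).astype(np.uint8)
    m=cv2.morphologyEx(m,cv2.MORPH_OPEN,np.ones((2,2)))
    b=blobs(m,15)
    if not b:return None
    c=max(b,key=cv2.contourArea);(cx,cy),r=cv2.minEnclosingCircle(c);M=cv2.moments(c)
    p=np.array([M["m10"]/M["m00"]+x0,M["m01"]/M["m00"]+y0]);return p.round(1),cv2.contourArea(c),round(r,1),onz([p],z,C)[0].round(4)[:2]
E
python3 - <<'E'
from cap import *
C=cam("top");t=manip.get_image("top");cv2.imwrite("pics/top3.png",t)
g=onz([(391.4,201),(344.9,225),(343.4,265)],.084,C)[:,:2];print(g)
for q in g:print("top",capat(t,C,q,8))
w=cv2.imread("pics/w21.png");s=manip.sense();Cw=cam("wrist",s)
for q in g:print("wrist",proj([[*q,.084]],Cw)[0],capat(w,Cw,q,18))
plan([.5244,-.3378,.2],Rt(-6.7))
E
```

```text
[[ 0.52413867 -0.33843389]
 [ 0.46215568 -0.21769755]
 [ 0.36046904 -0.21314808]]
top None
top None
top None
wrist [198.93135867 128.80955058] (array([201.1, 130.2]), 383.5, 12.4, array([ 0.5259, -0.3364]))
wrist [302.12428911  53.77422461] (array([301.7,  58.3]), 437.0, 13.6, array([ 0.4664, -0.2185]))
wrist [296.46902165 -59.95789185] (array([301.7,  58.9]), 460.0, 14.2, array([ 0.467 , -0.2187]))
turn [-0.001   0.0011 -0.0001] rows>= 1.0 shift [ 1.041 -1.174  0.68 ] rows>= 3.0
```

```bash
cat >> cap.py <<'E'
def cap2(im,C,guess,rad=25,z=.084,vmax=62):
    """cap top: far edge (away from the camera) less its 12 mm radius, mid of the sides across"""
    g=proj([[*guess,z]],C)[0];x0,y0=np.maximum((g-rad).astype(int),0)
    h=hsv(im[y0:int(g[1]+rad),x0:int(g[0]+rad)])
    m=((h[...,2]<vmax)&(h[...,1]<140)).astype(np.uint8);m=cv2.morphologyEx(m,cv2.MORPH_OPEN,np.ones((3,3)))
    c=max(blobs(m,15),key=cv2.contourArea)[:,0]+[x0,y0]
    w=onz(c,z,C)[:,:2];o=C[0][:2,3];u=w.mean(0)-o;u/=np.linalg.norm(u);n=np.array([-u[1],u[0]])
    a=(w-o)@u;b=(w-o)@n
    return (o+u*(np.sort(a)[-3:].mean()-.012)+n*(b.max()+b.min())/2).round(4),"width mm",round((b.max()-b.min())*1000,1),"px",c.mean(0).round()
E
python3 - <<'E'
from cap import *
w=cv2.imread("pics/w21.png");Cw=cam("wrist",manip.sense())
for q in [(.525,-.337),(.466,-.218)]:print(cap2(w,Cw,q))
t=cv2.imread("pics/top0.png");C=cam("top")
for q in [(.525,-.337),(.464,-.218),(.36,-.213)]:print("top",cap2(t,C,q,8))
E
```

```text
(array([ 0.5246, -0.3377]), 'width mm', np.float64(21.6), 'px', array([200., 129.]))
(array([ 0.4648, -0.2192]), 'width mm', np.float64(22.1), 'px', array([301.,  58.]))
top (array([ 0.5245, -0.3386]), 'width mm', np.float64(21.2), 'px', array([391., 201.]))
top (array([ 0.4636, -0.2163]), 'width mm', np.float64(19.2), 'px', array([344., 224.]))
top (array([ 0.3608, -0.21  ]), 'width mm', np.float64(19.7), 'px', array([342., 265.]))
```

Request:
apply_moves([
  [0,0,0,0.4,-0.45,0.1,0],
  [0,0,0,0.4,-0.45,0.3,0],
  [0,0,0,0.24,-0.27,0.3,0],
  [0,0,0,0,0,0.3,0],
  [0,0,0,0,0,0,0],
])

```text
clock: 26.75
ee_pos: [0.521, -0.3352, 0.1686]
tool_rot: [0.059, 0.998, 0.003, -0.004]
force: [0.8, 0.6, -0.2]
gripper_width: 0.0466
gripper_force: 0.0
```

```bash
cat > look.py <<'E'
from cap import *
import sys
q=(float(sys.argv[2]),float(sys.argv[3]));yaw=float(sys.argv[4]) if len(sys.argv)>4 else -6.7
s=manip.sense();w=manip.get_image("wrist");cv2.imwrite(f"pics/{sys.argv[1]}.png",w)
r=cap2(w,cam("wrist",s),q,40);print(s["ee_pos"],r);plan([*r[0],.05],Rt(yaw),s)
E
python3 look.py b1 .525 -.337
```

```text
[ 0.52103582 -0.33523246  0.16855394] (array([ 0.5244, -0.3422]), 'width mm', np.float64(22.9), 'px', array([271., 220.]))
turn [ 0.0024 -0.0043 -0.0005] rows>= 1.0 shift [-0.055 -0.087  1.581] rows>= 2.0
```

Request:
apply_moves([
  [0,0,0,-0.04,-0.05,0.3,0],
  [0,0,0,0,0,0.5,0],
  [0,0,0,0,0,0.5,0],
  [0,0,0,0,0,0.22,0],
  [0,0,0,0,0,0,0],
])

```text
clock: 27.42
ee_pos: [0.5253, -0.3404, 0.0579]
tool_rot: [0.058, 0.998, 0.001, -0.002]
force: [0.3, 0.2, 0.0]
gripper_width: 0.047
gripper_force: 0.0
```

Request:
apply_moves([
  [0,0,0,0,0,0.03,1],
  [0,0,0,0,0,0,1],
  [0,0,0,0,0,0,1],
  [0,0,0,0,0,0,1],
  [0,0,0,0,0,0,1],
], squeeze=20)

```text
clock: 28.05
ee_pos: [0.5263, -0.3414, 0.0581]
tool_rot: [0.059, 0.998, -0.0, -0.0]
force: [-0.0, 1.4, 5.2]
gripper_width: 0.0234
gripper_force: 20.0
```

Request:
apply_moves([
  [0,0,0,0,0,-0.2,1],
  [0,0,0,0,0,-0.6,1],
  [0,0,0,0,0,-0.7,1],
  [0,0,0,0,0,-0.5,1],
  [0,0,0,0,0,0,1],
])

```text
clock: 28.68
ee_pos: [0.5274, -0.3424, 0.2113]
tool_rot: [0.059, 0.998, -0.002, 0.002]
force: [0.8, 0.3, -1.3]
gripper_width: 0.0237
gripper_force: 19.9
```

```bash
python3 - <<'E'
from cap import *
s=manip.sense();print(s["gripper_width"],s["gripper_force"],s["ee_pos"]);plan([.47,.26,.21],Rt(-12.4))
E
```

```text
0.02366023853527976 19.944530725479126 [ 0.52741997 -0.34241225  0.21127586]
turn [-0.0021  0.0019  0.0473] rows>= 1.0 shift [2.473 7.68  0.017] rows>= 10.0
```

Request:
apply_moves([
  [0,0,0.047,0.1,0.2,0,1],
  [0,0,0,0.2,0.5,0,1],
  [0,0,0,0.2,0.65,0,1],
  [0,0,0,0.22,0.7,0,1],
  [0,0,0,0.22,0.7,0,1],
])

```text
clock: 29.3
ee_pos: [0.498, -0.1228, 0.2046]
tool_rot: [0.108, 0.994, 0.001, -0.003]
force: [1.1, -0.1, -0.9]
gripper_width: 0.0236
gripper_force: 19.9
```

Request:
apply_moves([
  [0,0,0,0.22,0.7,0,1],
  [0,0,0,0.22,0.7,0,1],
  [0,0,0,0.22,0.7,0,1],
  [0,0,0,0.22,0.7,0,1],
  [0,0,0,0.22,0.7,0,1],
])

```text
clock: 29.92
ee_pos: [0.4735, 0.1507, 0.205]
tool_rot: [0.108, 0.994, -0.0, -0.003]
force: [0.0, 0.2, -0.7]
gripper_width: 0.0234
gripper_force: 19.9
```

Request:
apply_moves([
  [0,0,0,0.22,0.7,0,1],
  [0,0,0,0.22,0.55,0,1],
  [0,0,0,0.1,0.2,0,1],
  [0,0,0,0,0,0,1],
  [0,0,0,0,0,0,1],
])

```text
clock: 30.55
ee_pos: [0.4591, 0.2628, 0.2067]
tool_rot: [0.108, 0.994, -0.0, -0.001]
force: [-0.4, -0.3, -1.4]
gripper_width: 0.0231
gripper_force: 19.9
```

```bash
python3 - <<'E'
from cap import *
s=manip.sense();w=manip.get_image("wrist");cv2.imwrite("pics/c1.png",w);C=cam("wrist",s);print(s["ee_pos"],s["tool_rot"])
np.save("c1.npy",np.r_[s["ee_pos"],s["tool_rot"]])
m=mask(w,(3,110,30),(15,255,160));m=cv2.morphologyEx(m,cv2.MORPH_CLOSE,np.ones((3,3)));m=cv2.morphologyEx(m,cv2.MORPH_OPEN,np.ones((5,5)))
for c in blobs(m,1500):print(cv2.boundingRect(c),quad(c,.045,C))
E
```

```text
[0.45912144 0.26279331 0.20667763] [ 1.08333373e-01  9.94113542e-01 -4.32132561e-04 -1.40004811e-03]
(51, 179, 63, 60) (array([415.6,  42.5]), array([71.1, 61.5]), 8.6)
(224, 81, 127, 127) (array([403.8, 284.5]), array([139.1, 134.6]), 76.3)
```

View pics/c1.png

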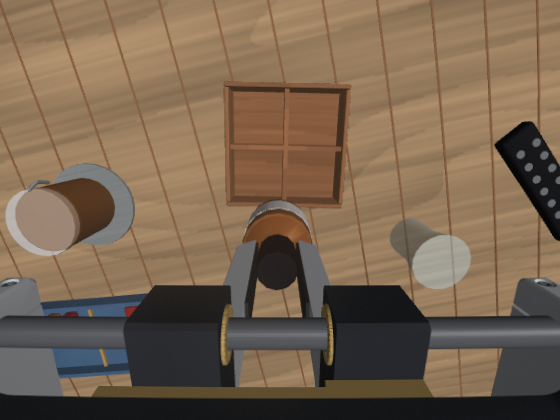

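Bottle held upright; caddy rim corners about (224,82), (350,84), (343,207), (227,206), divider crossing (286,148).

```bash
python3 - <<'E'
from cap import *
v=np.load("c1.npy");C=cam("wrist",dict(ee_pos=v[:3],tool_rot=v[3:]))
P=onz([(224,82),(350,84),(343,207),(227,206),(286,148)],.045,C)[:,:2];print(P.round(4),P[:4].mean(0))
print([np.linalg.norm(P[i]-P[(i+1)%4]).round(4) for i in range(4)])
d=[P[1]-P[0],P[2]-P[3]];print([np.degrees(np.arctan2(-q[0],q[1])) for q in d])
d=[P[3]-P[0],P[2]-P[1]];print([np.degrees(np.arctan2(q[1],q[0])) for q in d])
E
```

```text
[[0.3232 0.2335]
 [0.3538 0.3626]
 [0.4839 0.3337]
 [0.4538 0.2023]
 [0.404  0.283 ]] [0.40368182 0.28303454]
[np.float64(0.1327), np.float64(0.1334), np.float64(0.1347), np.float64(0.1342)]
[np.float64(-13.290717476739609), np.float64(-12.932889628571859)]
[np.float64(-13.414171502596338), np.float64(-12.543761454261197)]
```

```bash
cat > cad.py <<'E'
import numpy as np
CC=np.array([.4038,.283]);CY=-13.
def cell(i,j):
    a=np.radians(CY);return CC+np.array([[np.cos(a),-np.sin(a)],[np.sin(a),np.cos(a)]])@[i*.0325,j*.0325]
E
python3 - <<'E'
from cap import *
from cad import *
v=np.load("c1.npy");s=dict(ee_pos=v[:3],tool_rot=v[3:]);C=cam("wrist",s);w=cv2.imread("pics/c1.png")
print(v[:3],cap2(w,C,v[:2],26,z=v[2]+.026,vmax=55))
for ij in((1,1),(1,-1),(-1,1)):print(ij,cell(*ij))
plan([*cell(1,1),.14],Rt(CY))
E
```

```text
[0.45912144 0.26279331 0.20667763] (array([0.4626, 0.2614]), 'width mm', np.float64(28.6), 'px', array([280., 269.]))
(1, 1) [0.44277794 0.30735612]
(1, -1) [0.42815612 0.24402206]
(-1, 1) [0.37944388 0.32197794]
turn [-0.0004 -0.0012  0.0045] rows>= 1.0 shift [0.348 0.53  0.892] rows>= 2.0
```

Request:
apply_moves([
  [0,0,0.0045,0.18,0.27,0,1],
  [0,0,0,0.18,0.26,0.2,1],
  [0,0,0,0,0,0.4,1],
  [0,0,0,0,0,0.3,1],
  [0,0,0,0,0,0,1],
])

```text
clock: 31.22
ee_pos: [0.4403, 0.3072, 0.138]
tool_rot: [0.113, 0.994, -0.001, -0.003]
force: [-0.2, 0.2, -1.2]
gripper_width: 0.0237
gripper_force: 19.9
```

```bash
python3 - <<'E'
from cap import *
from cad import *
print(manip.sense()["ee_pos"]);plan([*(cell(1,1)+[-.002,0]),.064],Rt(CY))
E
```

```text
[0.44033364 0.30717745 0.13795501]
turn [-0.0014 -0.0026  0.    ] rows>= 1.0 shift [-0.005  0.004  0.986] rows>= 2.0
```

Request:
apply_moves([
  [0,0,0,0,0,0.3,1],
  [0,0,0,0,0,0.3,1],
  [0,0,0,0,0,0.25,1],
  [0,0,0,0,0,0.1,1],
  [0,0,0,0,0,0,1],
])

```text
clock: 31.85
ee_pos: [0.4413, 0.3087, 0.0686]
tool_rot: [0.112, 0.994, -0.0, -0.001]
force: [0.4, -0.0, -1.5]
gripper_width: 0.0238
gripper_force: 19.9
```

Request:
apply_moves([
  [0,0,0,0,0,0.02,1],
  [0,0,0,0,0,0,1],
])

```text
clock: 32.1
ee_pos: [0.4415, 0.309, 0.0677]
tool_rot: [0.112, 0.994, 0.0, -0.001]
force: [-0.3, -0.0, -1.0]
gripper_width: 0.0233
gripper_force: 19.9
```

Down in small steps to contact.

Request:
apply_moves([
  [0,0,0,0,0,0.02,1],
  [0,0,0,0,0,0.02,1],
  [0,0,0,0,0,0.01,1],
  [0,0,0,0,0,0,1],
])

```text
clock: 32.6
ee_pos: [0.441, 0.3088, 0.0632]
tool_rot: [0.112, 0.994, -0.0, -0.001]
force: [-0.4, -1.0, -0.3]
gripper_width: 0.0236
gripper_force: 19.9
```

Request:
apply_moves([
  [0,0,0,0,0,0.01,1],
  [0,0,0,0,0,0,0],
  [0,0,0,0,0,0,0],
  [0,0,0,0,0,0,0],
  [0,0,0,0,0,-0.3,0],
])

```text
clock: 33.22
ee_pos: [0.4396, 0.3081, 0.0835]
tool_rot: [0.112, 0.994, -0.001, -0.003]
force: [0.5, 0.1, 0.2]
gripper_width: 0.0472
gripper_force: 0.0
```

Request:
apply_moves([
  [0,0,0,0,0,-0.6,0],
  [0,0,0,0,0,-0.7,0],
  [0,0,0,0,0,0,0],
  [0,0,0,0,0,0,0],
])

```text
clock: 33.72
ee_pos: [0.4409, 0.3086, 0.1818]
tool_rot: [0.112, 0.994, -0.0, -0.001]
force: [-0.5, -0.4, -0.5]
gripper_width: 0.0469
gripper_force: 0.0
```

```bash
python3 - <<'E'
from cap import *
from cad import *
s=manip.sense();w=manip.get_image("wrist");cv2.imwrite("pics/c2.png",w);C=cam("wrist",s);print(s["ee_pos"],s["gripper_width"])
print(cap2(w,C,cell(1,1),30,z=.089))
t=manip.get_image("top");cv2.imwrite("pics/top4.png",t);Ct=cam("top")
for q in [(.525,-.337),(.464,-.218),(.36,-.213)]:
    try:print("top",cap2(t,Ct,q,14))
    except Exception as e:print(q,"none")
plan([.4648,-.219,.19],Rt(CY))
E
```

```text
[0.44087655 0.30855304 0.1818155 ] 0.046921288271274474
(array([0.4394, 0.3078]), 'width mm', np.float64(22.4), 'px', array([278., 212.]))
(0.525, -0.337) none
top (array([ 0.4632, -0.2142]), 'width mm', np.float64(19.2), 'px', array([344., 224.]))
top (array([ 0.3606, -0.2099]), 'width mm', np.float64(19.3), 'px', array([344., 266.]))
turn [-0.0011 -0.0023  0.0008] rows>= 1.0 shift [-1.901 -6.776 -0.126] rows>= 9.0
```

View pics/top4.png

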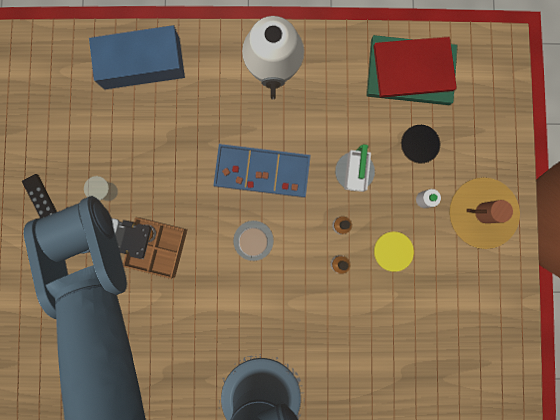

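Top view: one bottle in the caddy, shaker on the coaster, stones in the tray; two bottles left at (344,224) and (342,265), unmoved.

Request:
apply_moves([
  [0,0,0,-0.12,-0.4,0,0],
  [0,0,0,-0.19,-0.7,0,0],
  [0,0,0,-0.19,-0.7,0,0],
  [0,0,0,-0.19,-0.7,0,0],
  [0,0,0,-0.19,-0.7,0,0],
])

```text
clock: 34.45
ee_pos: [0.451, 0.0585, 0.1809]
tool_rot: [0.112, 0.994, 0.0, -0.002]
force: [1.0, -0.4, -0.3]
gripper_width: 0.0472
gripper_force: 0.0
```

Request:
apply_moves([
  [0,0,0,-0.19,-0.7,0,0],
  [0,0,0,-0.19,-0.7,0,0],
  [0,0,0,-0.19,-0.7,0,0],
  [0,0,0,-0.19,-0.7,0,0],
  [0,0,0,-0.19,-0.6,0,0],
])

```text
clock: 35.08
ee_pos: [0.4636, -0.2059, 0.1807]
tool_rot: [0.113, 0.994, 0.001, -0.002]
force: [1.1, 0.4, -0.1]
gripper_width: 0.0467
gripper_force: 0.0
```

Request:
apply_moves([
  [0,0,0,-0.05,-0.18,0.1,0],
  [0,0,0,0,0,0,0],
  [0,0,0,0,0,0,0],
])

```text
clock: 35.45
ee_pos: [0.465, -0.2168, 0.1741]
tool_rot: [0.112, 0.994, 0.001, -0.002]
force: [-0.3, -0.2, 0.6]
gripper_width: 0.0469
gripper_force: 0.0
```

```bash
python3 look.py b2 .4645 -.218 -13
```

```text
[ 0.4649534  -0.21675137  0.17412683] (array([ 0.4622, -0.219 ]), 'width mm', np.float64(22.3), 'px', array([276., 213.]))
turn [ 0.0004 -0.0017  0.0015] rows>= 1.0 shift [ 0.029 -0.037  1.655] rows>= 3.0
```

Request:
apply_moves([
  [0,0,0,0.03,-0.03,0.4,0],
  [0,0,0,0,0,0.6,0],
  [0,0,0,0,0,0.45,0],
  [0,0,0,0,0,0.13,0],
  [0,0,0,0,0,0,0],
])

```text
clock: 36.12
ee_pos: [0.4626, -0.2195, 0.0567]
tool_rot: [0.112, 0.994, -0.0, -0.001]
force: [1.0, -0.1, 0.0]
gripper_width: 0.0467
gripper_force: 0.0
```

Request:
apply_moves([
  [0,0,0,0,0,0,1],
  [0,0,0,0,0,0,1],
  [0,0,0,0,0,0,1],
  [0,0,0,0,0,0,1],
  [0,0,0,0,0,0,1],
])

```text
clock: 36.75
ee_pos: [0.4628, -0.2203, 0.0571]
tool_rot: [0.112, 0.994, -0.0, -0.0]
force: [0.0, 1.4, 4.4]
gripper_width: 0.0235
gripper_force: 20.0
```

Request:
apply_moves([
  [0,0,0,0,0,-0.2,1],
  [0,0,0,0,0,-0.6,1],
  [0,0,0,0,0,-0.7,1],
  [0,0,0,0,0,-0.5,1],
  [0,0,0,0,0,0,1],
])

```text
clock: 37.38
ee_pos: [0.4641, -0.2214, 0.2101]
tool_rot: [0.112, 0.994, -0.002, 0.002]
force: [0.0, -0.5, -1.7]
gripper_width: 0.0236
gripper_force: 20.0
```

```bash
python3 - <<'E'
from cap import *
from cad import *
plan([*cell(1,-1),.2],Rt(CY))
E
```

```text
turn [-0.0017  0.0021  0.0009] rows>= 1.0 shift [1.863 5.938 0.135] rows>= 8.0
```

Request:
apply_moves([
  [0,0,0,0.1,0.3,0,1],
  [0,0,0,0.2,0.6,0,1],
  [0,0,0,0.22,0.7,0,1],
  [0,0,0,0.22,0.7,0,1],
  [0,0,0,0.22,0.7,0,1],
])

```text
clock: 38.0
ee_pos: [0.4402, 0.0181, 0.204]
tool_rot: [0.112, 0.994, 0.0, -0.003]
force: [0.8, -0.1, -1.4]
gripper_width: 0.0235
gripper_force: 20.0
```

Request:
apply_moves([
  [0,0,0,0.22,0.7,0,1],
  [0,0,0,0.22,0.7,0,1],
  [0,0,0,0.2,0.7,0,1],
  [0,0,0,0.16,0.55,0,1],
  [0,0,0,0.1,0.29,0,1],
])

```text
clock: 38.62
ee_pos: [0.4231, 0.2474, 0.2039]
tool_rot: [0.111, 0.994, -0.001, -0.003]
force: [0.6, -0.2, -0.7]
gripper_width: 0.0233
gripper_force: 20.0
```

Request:
apply_moves([
  [0,0,0,0,0,0.4,1],
  [0,0,0,0,0,0.4,1],
  [0,0,0,0,0,0,1],
  [0,0,0,0,0,0,1],
])

```text
clock: 39.12
ee_pos: [0.4254, 0.2455, 0.1465]
tool_rot: [0.112, 0.994, -0.0, -0.001]
force: [0.9, -0.8, 0.0]
gripper_width: 0.0238
gripper_force: 20.0
```

```bash
python3 - <<'E'
from cap import *
from cad import *
print(manip.sense()["ee_pos"]);plan([*cell(1,-1),.062],Rt(CY))
E
```

```text
[0.42538785 0.24553946 0.1465491 ]
turn [-0.0002 -0.0013  0.001 ] rows>= 1.0 shift [-0.041 -0.011  1.127] rows>= 2.0
```

Request:
apply_moves([
  [0,0,0,-0.04,-0.01,0.3,1],
  [0,0,0,0,0,0.3,1],
  [0,0,0,0,0,0.3,1],
  [0,0,0,0,0,0.15,1],
  [0,0,0,0,0,0,1],
])

```text
clock: 39.75
ee_pos: [0.4286, 0.244, 0.068]
tool_rot: [0.112, 0.994, -0.0, -0.001]
force: [0.6, 0.1, -0.8]
gripper_width: 0.0236
gripper_force: 20.0
```

Request:
apply_moves([
  [0,0,0,0,0,0.02,1],
  [0,0,0,0,0,0.01,1],
  [0,0,0,0,0,0,1],
])

```text
clock: 40.12
ee_pos: [0.4288, 0.244, 0.066]
tool_rot: [0.112, 0.994, 0.0, -0.001]
force: [0.6, 0.2, -0.1]
gripper_width: 0.0234
gripper_force: 20.0
```

Request:
apply_moves([
  [0,0,0,0,0,0.03,1],
  [0,0,0,0,0,0.015,1],
  [0,0,0,0,0,0.01,1],
  [0,0,0,0,0,0,1],
])

```text
clock: 40.62
ee_pos: [0.4288, 0.2441, 0.0621]
tool_rot: [0.112, 0.994, 0.0, -0.001]
force: [-1.7, -0.0, 5.9]
gripper_width: 0.0239
gripper_force: 20.0
```

Request:
apply_moves([
  [0,0,0,0,0,0,0],
  [0,0,0,0,0,0,0],
  [0,0,0,0,0,0,0],
  [0,0,0,0,0,-0.3,0],
  [0,0,0,0,0,-0.7,0],
])

```text
clock: 41.25
ee_pos: [0.4266, 0.2432, 0.1347]
tool_rot: [0.112, 0.994, -0.001, -0.004]
force: [0.7, 0.4, 0.2]
gripper_width: 0.0472
gripper_force: 0.0
```

Request:
apply_moves([
  [0,0,0,0,0,-0.6,0],
  [0,0,0,0,0,0,0],
  [0,0,0,0,0,0,0],
])

```text
clock: 41.62
ee_pos: [0.4282, 0.2438, 0.1804]
tool_rot: [0.112, 0.994, -0.0, -0.002]
force: [0.9, -0.5, 0.1]
gripper_width: 0.0471
gripper_force: 0.0
```

```bash
python3 - <<'E'
from cap import *
from cad import *
s=manip.sense();w=manip.get_image("wrist");cv2.imwrite("pics/c3.png",w);C=cam("wrist",s);print(s["ee_pos"])
for ij in((1,1),(1,-1)):print(cell(*ij),cap2(w,C,cell(*ij),25,z=.089))
t=manip.get_image("top");cv2.imwrite("pics/top5.png",t);print("top",cap2(t,cam("top"),(.36,-.21),25))
plan([.361,-.211,.175],Rt(-13))
E
```

```text
[0.42817845 0.24375739 0.18044697]
[0.44277794 0.30735612] (array([0.4404, 0.3071]), 'width mm', np.float64(22.7), 'px', array([346., 210.]))
[0.42815612 0.24402206] (array([0.4185, 0.2393]), 'width mm', np.float64(22.5), 'px', array([272., 205.]))Traceback (most recent call last):
  File "<stdin>", line 5, in <module>
  File "cap.py", line 17, in cap2
    c=max(blobs(m,15),key=cv2.contourArea)[:,0]+[x0,y0]
      ~~~^^^^^^^^^^^^^^^^^^^^^^^^^^^^^^^^^
ValueError: max() iterable argument is empty
```

```bash
python3 - <<'E'
import cv2,numpy as np
w=cv2.imread("pics/c3.png");t=cv2.imread("pics/top5.png")
o=np.zeros((600,800,3),np.uint8);o[:600,:400]=cv2.resize(w[100:310,200:340+0],(400,600),interpolation=cv2.INTER_CUBIC)
o=np.zeros((600,800,3),np.uint8);o[:300,:]=cv2.resize(w[150:270,180:400],(800,300)) if 0 else cv2.resize(w[100:250,180:400],(440*1,300)).repeat(1,1)[:, :440].copy() if 0 else np.hstack([cv2.resize(w[100:250,180:400],(440,300),interpolation=cv2.INTER_CUBIC),np.zeros((300,360,3),np.uint8)])
o[300:,:]=cv2.resize(t[180:330,240:440],(800,300) if 0 else (400,300),interpolation=cv2.INTER_CUBIC).repeat(1,0) if 0 else np.hstack([cv2.resize(t[150:350,240:440],(300,300),interpolation=cv2.INTER_CUBIC),np.zeros((300,500,3),np.uint8)])
cv2.imwrite("pics/mix.png",o)
E
```

```text
(no output)
```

View pics/mix.png

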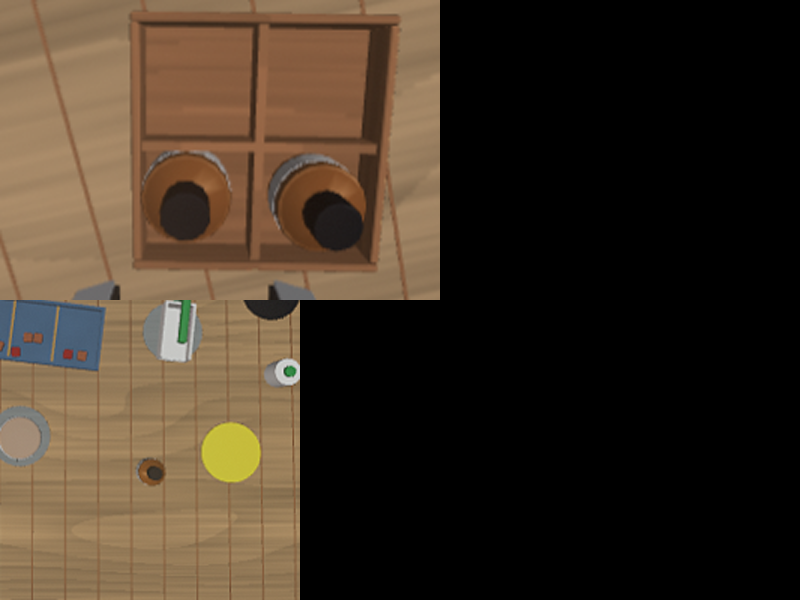

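Caddy: both bottles stand inside their cells (caps at crop (185,210) and (335,220)); the second sits nearer the robot-side wall, which I'll recheck once the arm is clear. Third bottle still at about (341,263) in the top view.

```bash
python3 - <<'E'
from cap import *
C=cam("top");t=cv2.imread("pics/top5.png")
g=np.array([341,263]);h=hsv(t[250:280,328:358]);m=(h[...,2]<75)&(h[...,1]<140)
for c in blobs(m,10):print(cv2.boundingRect(c),cv2.contourArea(c),onz([c[:,0].mean(0)+[328,250]],.084,C))
plan([.361,-.212,.175],Rt(-13))
E
```

```text
(10, 11, 10, 9) 57.5 [[ 0.36067158 -0.21131167  0.084     ]]
turn [-0.0009 -0.0025  0.0008] rows>= 1.0 shift [-0.501 -6.118  0.059] rows>= 8.0
```

Request:
apply_moves([
  [0,0,0,-0.03,-0.3,0,0],
  [0,0,0,-0.05,-0.65,0,0],
  [0,0,0,-0.06,-0.7,0,0],
  [0,0,0,-0.06,-0.7,0,0],
  [0,0,0,-0.06,-0.7,0,0],
])

```text
clock: 42.35
ee_pos: [0.3954, 0.0153, 0.18]
tool_rot: [0.112, 0.994, 0.0, -0.002]
force: [-0.0, 0.2, -0.7]
gripper_width: 0.0469
gripper_force: 0.0
```

Request:
apply_moves([
  [0,0,0,-0.06,-0.7,0,0],
  [0,0,0,-0.06,-0.7,0,0],
  [0,0,0,-0.06,-0.7,0,0],
  [0,0,0,-0.04,-0.6,0,0],
  [0,0,0,-0.02,-0.37,0,0],
])

```text
clock: 42.98
ee_pos: [0.3616, -0.2132, 0.1799]
tool_rot: [0.113, 0.994, 0.001, -0.002]
force: [0.0, 0.7, 0.1]
gripper_width: 0.0472
gripper_force: 0.0
```

Request:
apply_moves([
  [0,0,0,0,0,0,0],
  [0,0,0,0,0,0,0],
])

```text
clock: 43.22
ee_pos: [0.3625, -0.2109, 0.1804]
tool_rot: [0.112, 0.994, 0.001, -0.002]
force: [0.1, -0.9, -0.7]
gripper_width: 0.047
gripper_force: 0.0
```

```bash
python3 look.py b3 .361 -.212 -13; python3 - <<'E'
from cap import *
from cad import *
C=cam("top");t=manip.get_image("top");cv2.imwrite("pics/top6.png",t)
for ij in((1,1),(1,-1)):
    try:print(cell(*ij),cap2(t,C,cell(*ij),12,z=.089,vmax=50))
    except Exception as e:print("no")
E
```

```text
[ 0.36252205 -0.21085059  0.18041946] (array([ 0.3576, -0.2135]), 'width mm', np.float64(22.7), 'px', array([275., 209.]))
turn [ 0.0006 -0.0018  0.001 ] rows>= 1.0 shift [ 0.056 -0.049  1.739] rows>= 3.0
no
no
```

Request:
apply_moves([
  [0,0,0,0.04,-0.03,0.4,0],
  [0,0,0,0,0,0.6,0],
  [0,0,0,0,0,0.45,0],
  [0,0,0,0,0,0.2,0],
  [0,0,0,0,0,0,0],
])

```text
clock: 43.95
ee_pos: [0.359, -0.2126, 0.0573]
tool_rot: [0.112, 0.994, 0.001, -0.002]
force: [0.3, -0.2, 0.0]
gripper_width: 0.0468
gripper_force: 0.0
```

Request:
apply_moves([
  [0,0,0,0,0,0,1],
  [0,0,0,0,0,0,1],
  [0,0,0,0,0,0,1],
  [0,0,0,0,0,0,1],
  [0,0,0,0,0,0,1],
])

```text
clock: 44.58
ee_pos: [0.3597, -0.2138, 0.0585]
tool_rot: [0.112, 0.994, -0.0, -0.0]
force: [0.2, 1.3, 6.3]
gripper_width: 0.0239
gripper_force: 19.9
```

Request:
apply_moves([
  [0,0,0,0,0,-0.2,1],
  [0,0,0,0,0,-0.6,1],
  [0,0,0,0,0,-0.7,1],
  [0,0,0,0,0,-0.5,1],
  [0,0,0,0,0,0,1],
])

```text
clock: 45.2
ee_pos: [0.3607, -0.2148, 0.2111]
tool_rot: [0.112, 0.994, -0.002, 0.002]
force: [0.6, 0.7, -1.1]
gripper_width: 0.0237
gripper_force: 19.9
```

```bash
python3 - <<'E'
from cap import *
from cad import *
C=cam("top");t=cv2.imread("pics/top6.png");x0,y0=120,215
h=hsv(t[y0:y0+65,x0:x0+70]);m=(h[...,2]<75)&(h[...,1]<125)
for c in blobs(m,8):
    p=c[:,0].mean(0)+[x0,y0];print(p,cv2.boundingRect(c),cv2.contourArea(c),onz([p],.089,C)[0][:2].round(4))
for ij in((1,1),(1,-1)):print("exp px",proj([[*cell(*ij),.089]],C))
plan([*cell(-1,1),.2],Rt(CY))
E
```

```text
[176.17241379 262.24137931] (54, 40, 5, 15) 8.5 [0.367  0.2101]
[128.95121951 262.70731707] (5, 40, 12, 13) 17.5 [0.3653 0.3294]
[153.25 258.5 ] (30, 35, 7, 18) 14.0 [0.3762 0.2681]
[166.53571429 241.42857143] (41, 23, 12, 8) 64.0 [0.4193 0.2353]
[181.61538462 241.5       ] (58, 14, 8, 25) 16.0 [0.4192 0.1971]
[137.20833333 234.6875    ] (11, 14, 16, 13) 81.0 [0.436 0.31 ]
[159.07142857 236.        ] (36, 11, 7, 21) 24.0 [0.4329 0.2545]
exp px [[138.31736926 232.01996785]]
exp px [[163.15546075 237.89596722]]
turn [-0.0021  0.0018  0.0009] rows>= 1.0 shift [1.367 7.03  0.149] rows>= 9.0
```

Request:
apply_moves([
  [0,0,0,0.06,0.3,0,1],
  [0,0,0,0.11,0.6,0,1],
  [0,0,0,0.14,0.7,0,1],
  [0,0,0,0.14,0.7,0,1],
  [0,0,0,0.14,0.7,0,1],
])

```text
clock: 45.82
ee_pos: [0.3652, 0.0176, 0.2057]
tool_rot: [0.113, 0.994, 0.0, -0.002]
force: [0.9, -0.6, -1.0]
gripper_width: 0.0238
gripper_force: 19.9
```

Request:
apply_moves([
  [0,0,0,0.14,0.7,0,1],
  [0,0,0,0.14,0.7,0,1],
  [0,0,0,0.14,0.7,0,1],
  [0,0,0,0.14,0.7,0,1],
  [0,0,0,0.12,0.7,0,1],
])

```text
clock: 46.45
ee_pos: [0.374, 0.2844, 0.2056]
tool_rot: [0.112, 0.994, -0.001, -0.002]
force: [1.2, 0.2, -1.1]
gripper_width: 0.0234
gripper_force: 19.9
```

Request:
apply_moves([
  [0,0,0,0.07,0.4,0,1],
  [0,0,0,0.03,0.13,0,1],
  [0,0,0,0,0,0.4,1],
  [0,0,0,0,0,0.4,1],
  [0,0,0,0,0,0,1],
])

```text
clock: 47.08
ee_pos: [0.3746, 0.3214, 0.1444]
tool_rot: [0.113, 0.994, -0.002, -0.004]
force: [-0.7, 0.7, -1.0]
gripper_width: 0.0239
gripper_force: 19.9
```

```bash
python3 - <<'E'
from cap import *
from cad import *
print(manip.sense()["ee_pos"],manip.sense()["gripper_width"]);plan([*cell(-1,1),.0635],Rt(CY))
E
```

```text
[0.37459089 0.32142747 0.14444207] 0.023861137464418758
turn [-0.0026 -0.0037  0.0004] rows>= 1.0 shift [-0.061  0.022  1.079] rows>= 2.0
```

Request:
apply_moves([
  [0,0,0,-0.04,0.01,0.3,1],
  [0,0,0,0,0,0.3,1],
  [0,0,0,0,0,0.3,1],
  [0,0,0,0,0,0.12,1],
  [0,0,0,0,0,0,1],
])

```text
clock: 47.7
ee_pos: [0.3801, 0.3233, 0.0717]
tool_rot: [0.113, 0.994, -0.0, -0.001]
force: [-0.2, 0.2, -1.3]
gripper_width: 0.0234
gripper_force: 19.9
```

Request:
apply_moves([
  [0,0,0,0,0,0.02,1],
  [0,0,0,0,0,0.01,1],
  [0,0,0,0,0,0,1],
])

```text
clock: 48.08
ee_pos: [0.3801, 0.3237, 0.0695]
tool_rot: [0.112, 0.994, 0.0, -0.001]
force: [0.6, 0.1, -1.7]
gripper_width: 0.0234
gripper_force: 19.9
```

Request:
apply_moves([
  [0,0,0,0,0,0.03,1],
  [0,0,0,0,0,0.03,1],
  [0,0,0,0,0,0.015,1],
  [0,0,0,0,0,0.005,1],
  [0,0,0,0,0,0,1],
])

```text
clock: 48.7
ee_pos: [0.3801, 0.3237, 0.0634]
tool_rot: [0.112, 0.994, 0.0, -0.001]
force: [-1.6, -0.3, 3.3]
gripper_width: 0.0236
gripper_force: 19.9
```

Contact. Release, rise, then pull back to look from above bottle 2.

Request:
apply_moves([
  [0,0,0,0,0,0,0],
  [0,0,0,0,0,0,0],
  [0,0,0,0,0,0,0],
  [0,0,0,0,0,-0.3,0],
  [0,0,0,0,0,-0.7,0],
])

```text
clock: 49.32
ee_pos: [0.378, 0.3225, 0.1364]
tool_rot: [0.112, 0.994, -0.002, -0.004]
force: [0.7, 0.0, 0.6]
gripper_width: 0.0473
gripper_force: 0.0
```

Request:
apply_moves([
  [0,0,0,0,0,-0.7,0],
  [0,0,0,-0.7,-0.3,-0.2,0],
  [0,0,0,-0.7,-0.2,0,0],
  [0,0,0,0,0,0,0],
  [0,0,0,0,0,0,0],
])

```text
clock: 49.95
ee_pos: [0.4736, 0.2636, 0.2048]
tool_rot: [0.112, 0.994, -0.0, -0.002]
force: [0.3, 0.0, -0.1]
gripper_width: 0.047
gripper_force: 0.0
```

```bash
python3 - <<'E'
from cap import *
from cad import *
s=manip.sense();w=manip.get_image("wrist");cv2.imwrite("pics/c4.png",w);C=cam("wrist",s);print(s["ee_pos"],C[0][:3,3])
for ij in((1,1),(1,-1),(-1,1)):print(cell(*ij),cap2(w,C,cell(*ij),22,z=.089))
sd=manip.get_image("side");cv2.imwrite("pics/side4.png",sd)
q=proj([[*CC,.03]],C)[0].astype(int);print(q)
a=w[max(q[1]-90,0):q[1]+90,max(q[0]-90,0):q[0]+90]
q2=proj([[*CC,.05]],cam("side"))[0].astype(int);b=sd[q2[1]-60:q2[1]+60,q2[0]-60:q2[0]+60];print(q2,a.shape,b.shape)
cv2.imwrite("pics/mix2.png",np.hstack([cv2.resize(x,(400,400),interpolation=cv2.INTER_CUBIC) for x in(a,b)]))
E
```

```text
[0.4735788  0.26356293 0.20482982] [0.40142329 0.27818493 0.38431134]
[0.44277794 0.30735612] (array([0.4397, 0.3065]), 'width mm', np.float64(21.9), 'px', array([314., 166.]))
[0.42815612 0.24402206] (array([0.4197, 0.2401]), 'width mm', np.float64(22.3), 'px', array([243., 161.]))
[0.37944388 0.32197794] (array([0.38  , 0.3211]), 'width mm', np.float64(22.3), 'px', array([317., 100.]))
[281 134]
[255 340] (180, 180, 3) (120, 120, 3)
```

View pics/mix2.png

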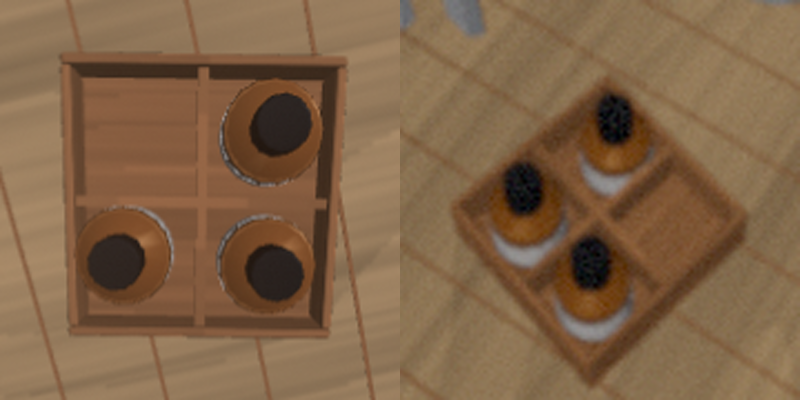

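The three bottles stand upright, one per cell: left picture (118,262), (275,272), (280,125); the side view agrees. Nothing is touched by the robot.

```bash
python3 -c "
from cell import manip
print(manip.sign_off())"
```

```text
the job is handed in; nothing more can be done
None
```

Job handed in at about 50 s: all eight stones are in the tray (3/3/2 per field), the empty shaker stands upright within about 2 mm of the coaster's centre, and the three bottles present are upright in separate caddy cells, the second one against its cell's corner.

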